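# Turn spot plates on a ramp and wedge them in the drying carrier

## Robot

A 6-joint arm with a two-finger parallel gripper is mounted at the origin on the work surface. World frame = base frame: x ahead of the robot, y to its left, z up, the work surface at z = 0. Lengths are in m, angles in degrees, forces in N, time in s.
With the tool pointing down it reaches from about 0.25 to 0.725 m from the base axis. Payload 9.7 kg.
Tool frame: the origin (TCP) lies at the very end of the fingers, on their centre line; the grasp point (between the pads) lies 19 mm behind it; z points along the fingers, y is the direction in which the jaws open and shut (so a half turn about z gives the same grasp; the last joint's range is limited). The gripper opens to 85 mm and grips with 20 to 120 N. Pads are 22 mm wide; open, the fingers measure 114 mm over their backs; the gripper's body (76 mm by 85 mm) begins 54 mm behind the grasp point. The pads swing forward as they close: fully open they stand 13 mm farther back than shut.
Start: joints at [70.932, 4.979, 10.078, 95.1, 0, 90], TCP at [0.18, 0.52, 0.231] pointing down, gripper open.
Joint ranges: [-179.16, 179.16], [-48.56, 103.87], [-65.8, 70.77], [-126.05, 130.52], [-82.76, 87.17], [-180, 180]. Speed limits (degrees/s): [127.2, 127.2, 147.25, 180, 180, 180].

## Interface

Orientations are given as [roll, pitch, yaw] about the fixed x, y, z axes, in that order (R = Rz(yaw) Ry(pitch) Rx(roll)).
In Python, from workcell import bot gives the robot as it stands.
- The arm moves only by the shell command python3 -m pendant 'ROWS' [FORCE]. ROWS is JSON, a list that holds one entry, the list of rows, each a list of 7 numbers: the shift along the tool's x, y, z in cm, then the turn, a rotation vector about the tool's x, y, z in rad, then the opening in per cent of the stroke, from 0 (shut) to 100 (fully open). In form: [[[dx, dy, dz, ax, ay, az, gripper], ...]]. A call has 1 to 5 rows; each row shifts and turns the pose as measured when the row begins, along the tool's axes as they then stand; what a row does not reach is not made up. A row lasts 1/12 s, in which the tool goes at most 41.7 mm and 7.16 degrees, less where a joint would pass 70% of its speed; a pose out of reach is approached as far as the arm can. A call with a gripper value outside its range is refused whole. The fingers move at their own pace and stop on an object; FORCE is the grip in N (left out, the last holds). Time passes only in rows, so rows that do not move let the fingers close. It gives the time, the measured TCP pose, the force and the opening at its end, in the units of the state.
- bot.get_obs(): the state, without advancing time (a new reading comes with each control period).
- bot.camera(name): name is "side" or "top"; returns the picture (384x512x3 uint8, red, green, blue); there is no depth.
- bot.get_calibration(name): a dict with "intrinsics" (3x3 intrinsics, pixels), "D" ([k1, k2, p1, p2, k3] as OpenCV has them; the pictures are not rectified), "pose" (4x4, takes a point from camera to world coordinates). Camera axes: x right, y down, z forward; pixel columns grow to the right and rows downward; lengths in m; the calibration is good to about 2 mm. A picture is of the moment at which its call begins. get_calibration takes no time and is no camera call.
- bot.job_done(): hands the job in, once; it reports no verdict.
Trained networks look in the newest picture that a camera, given by its name, has taken for a name from the list of things; names that differ only in an ending like _2 or _b are one class to them, and where a whole thing is asked for, a point or a joint stands for the part that bears it (a point fixed in the world has none). Each returns a list of dicts, best first, with "confidence" (0 to 1); they miss things now and then, are a little off and sometimes report something else, mostly with a low value. They report only what shows in the picture. A call takes as long as a camera call. They do not tell look-alikes from the thing itself.
- bot.masks_of(camera, thing): "pixels" (384x512 bool, what is visible of it) and "extent" ([left, top, right, bottom] in pixels, round what is visible of it).
- bot.mark_of(camera, thing): "uv" ([column, row] in pixels: a listed point, or the origin of a listed thing).
The state is a dict: "time": time; "q": joint angles; "qd": joint speeds; "joint_efforts": joint torques, N m; "ee_pos": TCP position; "tcp_rot": TCP orientation; "wrist_force": force on the tool from outside, world axes, zero at the start; "torque": the same for the moment, N m; "opening": finger opening in m.
Only numpy, scipy, OpenCV 4.12 (cv2) and the standard library are available. Lean on these libraries where they do the work, as an engineer would, in place of code of your own. Each camera call takes 0.05 s, during which the arm holds its last target. There are 200 camera calls.

## Task

The rinsed spot plates lie wells up on the bench. Turn every one wells down at the turning ramp (let it slide down the slope, then tip it over onto the mat) and stack them all, wells down, in the drying carrier. Then tap the wooden wedge along its slot until it locks the stack tight against the end stop and stays so by itself; leave the beaker, bottles and dish alone.

Things in the scene. Friction and masses are not known exactly. Their poses are not given: they have to be found in the camera images.
- plate_a: Spot plate: a rigid grey slab 100 x 66 x 12 mm, about 115 g, with six white-rimmed round wells on one broad face; the other face is plain. Origin at the centre of the slab; own x along the 100 mm, own y along the 66 mm, own z out of the face with the wells (z up = wells up, as at the start).
- plate_b: Spot plate, the same in every way as plate_a.
- plate_c: Spot plate, the same in every way as plate_a; may be absent.
- plate_d: Spot plate, the same in every way as plate_a; may be absent. If present it starts lying, wells up, on top of plate_a.
- ramp: Turning ramp, fixed: steel sheet 86 mm wide, sloping at 58 deg from level down towards own -y, with a finger notch 42 mm wide in mid-width, open at the crest and behind, cut down to 51 mm above the bench. Black grippy 4 mm rubber mat around its foot (own x +-85, own y -135 to +40 mm). Origin on the bench under the middle of the foot line; own z up.
- ramp_foot (a point): Middle of the ramp's foot line, on the mat, 4 mm above the bench. The sheet has fences 10 mm high along its lower 62 mm. A plate that has slid down stands here on its 66 mm edge, leaning on the slope, its upper end 89 mm above the bench and its back reachable through the notch; pushed there towards own -y past upright it falls over onto the mat.
- ramp_crest (a point): Middle of the crest (a rolled edge on both sides of the notch), 64 mm behind the foot line along own +y and 106 mm above the bench. A plate let go level on the crest, its length along own y and its middle 10 to 30 mm to the -y side of the crest, tips and slides down.
- carrier: Drying carrier, fixed, steel. Origin on the bench in the middle of the plates' place; base 6 mm thick, 190 x 150 mm. Plates lie lengthwise along own y, sides (own +-x) open to fingers for |y| < 33 mm. End stop face at y = -50 mm; cheeks at both ends, inner faces x = +-37 mm; all 56 mm above the base. Tapered rail, 50 mm high, beyond y = +59 mm, from x = -50 to +45 mm.
- wedge: Beech wedge 120 mm long, 46 mm high, 8 mm thick at the bevelled thin end (own +x) to 20 mm at the butt (taper 1:10), about 90 g. Loose on the carrier's base in the slot between the plates' +y ends and a tapered rail; it starts pulled out and is driven along the carrier's own +x. Origin at mid-length, on its underside; straight face at own y = -7 mm.
- wedge_butt (a point): Centre of the wedge's thick end face, the one to tap, 60 mm behind its origin (own -x) and 23 mm above its underside. With the plates against the stop the wedge jams when its origin is about level with the carrier's origin along the carrier's x (-5 to +5 mm); a steady push or taps of 8 to 20 N drive it and its taper keeps it there.
- beaker: Bystander: empty glass beaker, 88 mm wide, 105 mm high; leave it alone. Origin under its centre.
- reagent_bottle: Bystander: amber bottle, 60 mm wide, 130 mm high; leave it alone. Origin under its centre.
- wash_bottle: Bystander: white plastic bottle with red cap, 70 mm wide, 150 mm high; leave it alone. Origin under its centre.
- dish: Bystander: white porcelain dish, 80 mm wide, 35 mm high; leave it alone. Origin under its centre.
There are look-alikes about, which are no part of the job. Leave any red or yellow look-alike of the plate_c alone. What is shaped like the plate_b but yellow is not meant.

How it is judged (in metres and radians):
On the way, in this order (a step that is already met when the one before it is completed fails the run):
1. a plate has slid down the ramp and stands by itself on edge, leaning on the slope (((angle between plate_a's own z axis and vertical between 0.75 and 1.35 rad and contact force between plate_a and ramp above 0.2 N and horizontal distance between plate_a and ramp_foot below 0.07 m and linear speed of plate_a below 0.05 m/s and contact force between plate_a and the fingers below 0.1 N) or (angle between plate_b's own z axis and vertical between 0.75 and 1.35 rad and contact force between plate_b and ramp above 0.2 N and horizontal distance between plate_b and ramp_foot below 0.07 m and linear speed of plate_b below 0.05 m/s and contact force between plate_b and the fingers below 0.1 N) or (angle between plate_c's own z axis and vertical between 0.75 and 1.35 rad and contact force between plate_c and ramp above 0.2 N and horizontal distance between plate_c and ramp_foot below 0.07 m and linear speed of plate_c below 0.05 m/s and contact force between plate_c and the fingers below 0.1 N) or (angle between plate_d's own z axis and vertical between 0.75 and 1.35 rad and contact force between plate_d and ramp above 0.2 N and horizontal distance between plate_d and ramp_foot below 0.07 m and linear speed of plate_d below 0.05 m/s and contact force between plate_d and the fingers below 0.1 N))), for 0.2 s.
2. every plate lies wells down in the stack in the carrier, let go and still (angle between each of plate_a, plate_b, plate_c, plate_d's own z axis and vertical above 3 rad and x of plate_a in the frame of carrier between -0.008 and 0.008 m and y of plate_a in the frame of carrier between -0.006 and 0.02 m and z of each of plate_a, plate_b, plate_c, plate_d in the frame of carrier below 0.056 m and angle between the x axis of each of plate_a, plate_b, plate_c, plate_d and the y axis of carrier, either way round below 0.1 rad and linear speed of each of plate_a, plate_b, plate_c, plate_d below 0.03 m/s and contact force between each of plate_a, plate_b, plate_c, plate_d and the fingers below 0.1 N and x of plate_b in the frame of carrier between -0.008 and 0.008 m and y of plate_b in the frame of carrier between -0.006 and 0.02 m and x of plate_c in the frame of carrier between -0.008 and 0.008 m and y of plate_c in the frame of carrier between -0.006 and 0.02 m and x of plate_d in the frame of carrier between -0.008 and 0.008 m and y of plate_d in the frame of carrier between -0.006 and 0.02 m), for 0.2 s.
3. the wedge is driven along its slot until it stays jammed tight by itself (x of wedge in the frame of carrier above -0.008 m and contact force between wedge and carrier above 5 N and contact force between wedge and the fingers below 0.1 N), for 0.3 s.
At the end, for the whole second after the job is handed in: All plates present lie wells down, stacked in the carrier between its cheeks, within 4 mm of the end stop and square to it, at rest; the wedge is driven to within 8 mm of the carrier's middle or beyond and is jammed (over 5 N against the rail) with nothing touching it (all of step 3 and angle between each of plate_a, plate_b, plate_c, plate_d's own z axis and vertical above 3 rad and x of plate_a in the frame of carrier between -0.008 and 0.008 m and y of plate_a in the frame of carrier between -0.004 and 0.004 m and z of each of plate_a, plate_b, plate_c, plate_d in the frame of carrier below 0.056 m and angle between the x axis of each of plate_a, plate_b, plate_c, plate_d and the y axis of carrier, either way round below 0.1 rad and linear speed of each of plate_a, plate_b, plate_c, plate_d below 0.03 m/s and contact force between each of plate_a, plate_b, plate_c, plate_d and the fingers below 0.1 N and x of plate_b in the frame of carrier between -0.008 and 0.008 m and y of plate_b in the frame of carrier between -0.004 and 0.004 m and x of plate_c in the frame of carrier between -0.008 and 0.008 m and y of plate_c in the frame of carrier between -0.004 and 0.004 m and x of plate_d in the frame of carrier between -0.008 and 0.008 m and y of plate_d in the frame of carrier between -0.004 and 0.004 m).
It fails at once if a bystander (beaker, bottles, dish) is pushed more than 3 cm (distance of any of beaker, reagent_bottle, wash_bottle, dish from where it was at the start of the episode above 0.03 m).
Of plate_c, plate_d only 1 to 2 are there at a start; the rules pass over those that are not, and their reading is None.
At some moment in a run one of plate_a, plate_b, plate_c, plate_d may be knocked a few centimetres aside while the robot is not near it.
Once in a run the grip may slacken for a moment while it holds something.
It also fails if it takes over 210 s, if anything falls off the work surface, if the arm or the gripper's body presses on something with over 40 N, if the wrist force passes 120 N, or if a joint passes its speed limit or range.

## Working session

There is one attempt and no reset: what is moved stays moved. The work goes in short steps, Python scripts to look and compute and a shell command to move; the robot and the scene stay as the last step left them, time stands still between calls to the robot, and variables do not carry over. Pictures are saved under pics/ and viewed, about 12 in all and at most 16, crops included, and the job is handed in when it is done.

```bash
mkdir -p pics; ls; python3 - <<'E'
from workcell import bot
import cv2,numpy as np
o=bot.get_obs(); print({k:np.round(v,3).tolist() for k,v in o.items()})
for c in("top","side"):
    im=bot.camera(c); cv2.imwrite(f"pics/{c}0.png",cv2.resize(im[:,:,::-1],(800,600)))
    cal=bot.get_calibration(c); print(c,np.round(cal["intrinsics"],1).tolist(),np.round(cal["D"],3).tolist(),np.round(cal["pose"],3).tolist())
    for t in["plate_a","ramp","carrier","wedge","beaker","reagent_bottle","wash_bottle","dish"]:
        print(t,[(np.round(d["confidence"],2),np.round(d["extent"]).astype(int).tolist()) for d in bot.masks_of(c,t)])
    for t in["plate_a","ramp","ramp_foot","ramp_crest","carrier","wedge","wedge_butt"]:
        print(t,[(np.round(d["confidence"],2),np.round(d["uv"],1).tolist()) for d in bot.mark_of(c,t)])
E
```

```text
pics
{'time': 0.0, 'q': [70.931, 5.01, 10.033, 95.099, -0.001, 89.999], 'qd': [0.02, 0.03, -0.018, 0.051, -0.09, -0.028], 'joint_efforts': [-0.002, -52.039, 46.48, 0.016, -0.0, 0.0], 'ee_pos': [0.18, 0.52, 0.231], 'tcp_rot': [-179.924, 0.001, 160.932], 'wrist_force': [-0.333, 0.788, -0.307], 'torque': [0.017, 0.027, -0.07], 'opening': 0.085}
top [[437.3, 0.0, 263.2], [0.0, 437.3, 187.1], [0.0, 0.0, 1.0]] [-0.068, 0.0, 0.0, 0.0, 0.0] [[-0.018, -0.996, 0.089, 0.39], [-1.0, 0.019, 0.017, 0.089], [-0.018, -0.089, -0.996, 1.591], [0.0, 0.0, 0.0, 1.0]]
plate_a [(np.float64(0.95), [208, 159, 228, 187]), (np.float64(0.94), [130, 180, 156, 212]), (np.float64(0.89), [220, 204, 240, 230]), (np.float64(0.73), [160, 152, 190, 180]), (np.float64(0.66), [172, 195, 195, 225])]
ramp [(np.float64(0.8), [260, 164, 324, 220])]
carrier [(np.float64(0.88), [345, 149, 395, 205]), (np.float64(0.32), [218, 203, 242, 233])]
wedge [(np.float64(0.69), [351, 174, 357, 212])]
beaker [(np.float64(0.92), [274, 101, 298, 130]), (np.float64(0.22), [343, 147, 394, 205])]
reagent_bottle [(np.float64(0.81), [311, 104, 3
[... 1594 characters left out ...]
, 273])]
dish [(np.float64(0.77), [257, 344, 294, 384]), (np.float64(0.26), [338, 177, 372, 221])]
plate_a [(np.float64(0.88), [200.8, 172.2]), (np.float64(0.65), [208.4, 199.3]), (np.float64(0.6), [252.8, 179.5]), (np.float64(0.6), [151.0, 181.8]), (np.float64(0.6), [244.5, 154.7])]
ramp [(np.float64(0.58), [263.8, 233.7])]
ramp_foot [(np.float64(0.65), [264.2, 227.2]), (np.float64(0.21), [273.1, 296.2])]
ramp_crest [(np.float64(0.85), [261.0, 185.8]), (np.float64(0.18), [196.9, 170.2])]
carrier [(np.float64(0.8), [348.5, 314.2])]
wedge [(np.float64(0.67), [301.2, 302.4])]
wedge_butt [(np.float64(0.96), [274.9, 297.9]), (np.float64(0.36), [264.6, 229.8]), (np.float64(0.25), [253.2, 176.9])]
```

```bash
cat > lib.py <<'E'
from workcell import bot
import cv2,numpy as np
from scipy.spatial.transform import Rotation as R
CAL={c:bot.get_calibration(c) for c in("top","side")}
CAL={c:{k:np.array(v,float) for k,v in d.items() if k in("intrinsics","D","pose")} for c,d in CAL.items()}
def ray(c,uv):
    d=CAL[c]; p=cv2.undistortPoints(np.array(uv,float).reshape(-1,1,2),d["intrinsics"],d["D"]).reshape(-1,2)
    v=np.c_[p,np.ones(len(p))]@d["pose"][:3,:3].T
    return d["pose"][:3,3],v
def onz(c,uv,z):
    o,v=ray(c,uv); return o+v*((z-o[2])/v[:,2])[:,None]
def tri(ut,us):
    o1,v1=ray("top",ut);o2,v2=ray("side",us);v1=v1[0]/np.linalg.norm(v1);v2=v2[0]/np.linalg.norm(v2)
    s=np.linalg.lstsq(np.c_[v1,-v2],o2-o1,rcond=None)[0]
    a,b=o1+s[0]*v1,o2+s[1]*v2
    return (a+b)/2,np.linalg.norm(a-b)
def proj(c,P):
    d=CAL[c];T=np.linalg.inv(d["pose"])
    return cv2.projectPoints(np.array(P,float).reshape(-1,1,3),cv2.Rodrigues(T[:3,:3])[0],T[:3,3],d["intrinsics"],d["D"])[0].reshape(-1,2)
E
python3 - <<'E'
import cv2
t=cv2.imread("pics/top0.png");s=cv2.imread("pics/side0.png")
# crops: native px -> scaled by 1.5625 in saved image
import sys;sys.path.insert(0,".")
from lib import *
t=bot.camera("top")[:,:,::-1];s=bot.camera("side")[:,:,::-1]
cv2.imwrite("pics/t1.png",cv2.resize(t[90:260,120:420],None,fx=2.66,fy=2.66,interpolation=cv2.INTER_CUBIC))
cv2.imwrite("pics/s1.png",cv2.resize(s[130:384,110:410],None,fx=2.3,fy=2.3,interpolation=cv2.INTER_CUBIC))
E
```

```text
(no output)
```

View pics/t1.png

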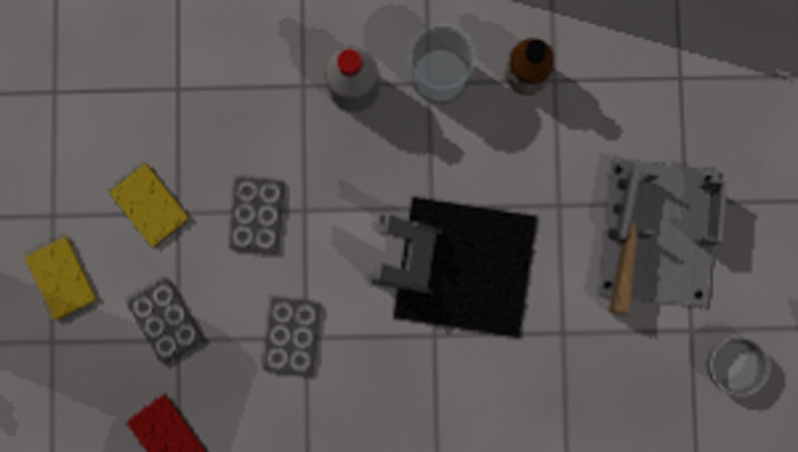

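View pics/s1.png

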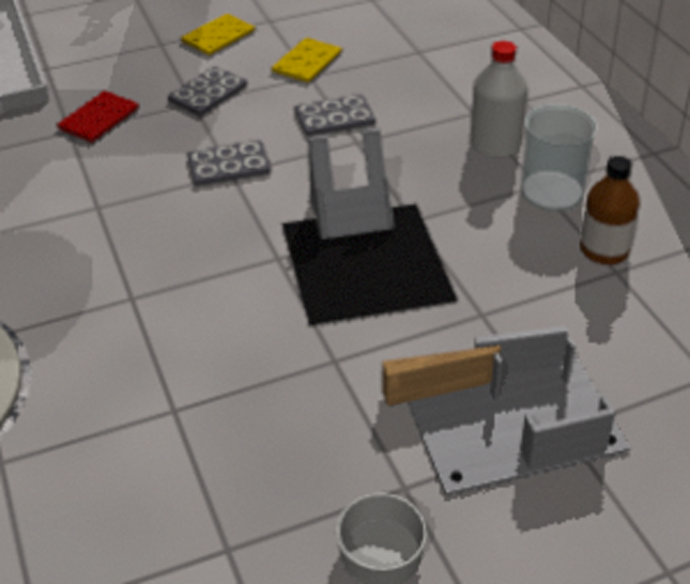

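```bash
cat >> lib.py <<'E'
def mrect(mask,c,z):
    cs=max(cv2.findContours(mask.astype(np.uint8),cv2.RETR_EXTERNAL,cv2.CHAIN_APPROX_NONE)[0],key=cv2.contourArea)
    P=onz(c,cs.reshape(-1,2),z)[:,:2]
    (x,y),(w,h),a=cv2.minAreaRect((P*1000).astype(np.float32))
    if w<h: w,h,a=h,w,a+90
    return np.round([x,y,w,h,(a+90)%180-90],1)
def cen(m): return np.argwhere(m).mean(0)[::-1]
E
python3 - <<'E'
from lib import *
t=bot.camera("top");s=bot.camera("side")
ms={c:[d["pixels"] for d in bot.masks_of(c,"plate_a")] for c in("top","side")}
for i,m in enumerate(ms["top"]):
    u=cen(m); col=t[m].mean(0).astype(int)
    best=min(((tri(u,cen(n))[1],j) for j,n in enumerate(ms["side"])))
    P,e=tri(u,cen(ms["side"][best[1]]))
    print(i,u.round(1),col,"rect z.012",mrect(m,"top",.012),"tri",P.round(3),round(e,4),"side px",cen(ms["side"][best[1]]).round(1),m.sum(),ms["side"][best[1]].sum())
print("foot",tri([283.5,186.6],[264.2,227.2]),"crest",tri([261.4,182.8],[261,185.8]))
print("carrier",tri([371.2,170.1],[348.5,314.2]),"wedge",tri([352.1,190.5],[301.2,302.4]),"butt side z.029",onz("side",[274.9,297.9],.029))
hsv=t.astype(int); dark=(hsv.max(2)<28); dark[:, :255]=0; dark[:150]=0;dark[230:]=0;dark[:,330:]=0
n,l,st,_=cv2.connectedComponentsWithStats(dark.astype(np.uint8)); k=1+st[1:,4].argmax()
print("mat",mrect(l==k,"top",.004),st[k])
for c,im in(("top",t),("side",s)):
  for th in("carrier","wedge"):
    d=bot.masks_of(c,th)[0]["pixels"]; print(c,th,mrect(d,c,.006))
cv2.imwrite("pics/car.png",np.hstack([cv2.resize(t[140:215,335:405,::-1],(525,562),interpolation=cv2.INTER_CUBIC),cv2.resize(t[150:225,120:240][:,:,::-1],(270,562))][:1]))
E
```

```text
0 [216.1 171.1] [73 70 72] rect z.012 [594.6 286.2  99.4  66.3  -5.3] tri [0.596 0.287 0.006] 0.0037 side px [255.4 179.8] 474 433
1 [229.5 216.8] [73 71 72] rect z.012 [427.  239.6  99.6  65.9  -7.5] tri [0.424 0.22  0.211] 0.0038 side px [204.8 144.5] 497 373
2 [175.3 166.7] [115  98  22] rect z.012 [612.9 436.3  98.6  68.4  39.1] tri [0.614 0.438 0.004] 0.0014 side px [243.3 155.8] 477 352
3 [182.  253.8] [82 13 12] rect z.012 [296.4 412.9 100.4  70.2  35.9] tri [0.296 0.414 0.004] 0.0007 side px [152.4 180.4] 527 410
4 [142.2 194.6] [113  95  21] rect z.012 [513.3 558.9  99.6  65.7  25.5] tri [0.515 0.56  0.005] 0.0033 side px [204.8 144.5] 467 373
5 [181.5 211.1] [68 65 67] rect z.012 [450.8 413.2 101.   64.8  28.3] tri [0.451 0.415 0.005] 0.0027 side px [199.5 169.4] 470 422
foot (array([0.5279652 , 0.04348956, 0.02363268]), np.float64(0.006081608682537709)) crest (array([0.54216042, 0.11855247, 0.10739305]), np.float64(0.009175382106921433))
carrier (array([ 0.59224005, -0.28424018, -0.00631555]), np.float64(0.008585406194842491)) wedge (array([ 0.51363333, -0.2091633 , -0.00808785]), np.float64(0.001915745672022096)) butt side z.029 [[ 0.44725722 -0.20154268  0.029     ]]
mat [519.6   1.5 173.  166.8  79.8] [ 268  165   54   52 1876]
top carrier [ 559.2 -268.3  197.9  164.8   -8.7]
top wedge [ 560.4 -269.6  190.4  163.3   -7.5]
side carrier [ 566.8 -251.3  199.   185.6   -7.7]
side wedge [ 523.5 -190.9  136.9   60.3  -11.4]
```

View pics/car.png

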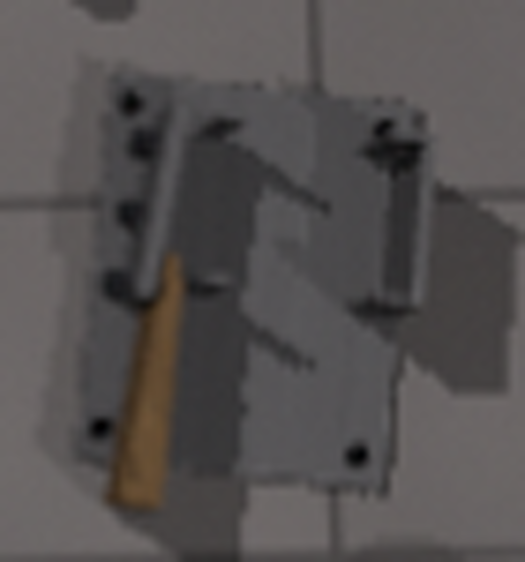

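```bash
python3 - <<'E'
from lib import *
f=lambda pts,z: (onz("top",[(335+a/7.5-.5,140+b/7.5-.5) for a,b in pts],z)*1000).round(1)[:,:2].tolist()
print("base",f([(105,75),(425,105),(385,495),(75,455)],.006))
print("stop bottom",f([(392,160),(385,300)],.006),"top",f([(418,150),(410,300)],.062))
print("cheek tops",f([(238,122),(228,284),(368,148),(355,305)],.062))
print("rail top",f([(180,110),(150,295)],.056),"wedge top",f([(172,250),(180,290),(158,505),(108,498)],.052))
E
```

```text
base [[664.4, -199.2], [646.7, -355.6], [456.5, -327.7], [478.8, -178.1]]
stop bottom [[619.9, -338.1], [551.3, -331.7]] top [[616.3, -335.5], [545.4, -328.6]]
cheek tops [[631.1, -250.9], [554.5, -243.2], [617.7, -311.9], [543.5, -302.5]]
rail top [[638.3, -225.0], [550.6, -207.5]] wedge top [[572.2, -219.5], [553.2, -222.5], [452.0, -208.5], [455.8, -185.1]]
```

```bash
python3 - <<'E'
from lib import *
t=bot.camera("top");s=bot.camera("side")
ms=[d["pixels"] for d in bot.masks_of("side","plate_a")]
for m in ms: print("side",cen(m).round(1),m.sum())
n=min(ms,key=lambda m:np.linalg.norm(cen(m)-[209,200])); print("plate1",tri([229.5,216.8],cen(n)))
g=lambda p,z:(onz("top",[(120+a/2.66-.3,90+b/2.66-.3) for a,b in p],z)*1000).round(1)[:,:2].tolist()
print("mat",g([(413,197),(538,215),(521,337),(394,318)],.004)); print("crest",g([(383,217),(376,283)],.106),"crestmark",onz("top",[261.4,182.8],.106)*1000)
# overlay models
def fr(x,y,yaw): 
    c,sn=np.cos(np.radians(yaw)),np.sin(np.radians(yaw)); return lambda P: np.array([[x+c*p[0]-sn*p[1],y+sn*p[0]+c*p[1],p[2]] for p in P])/1000
K=5
def draw(im,c,off,segs,F,col):
    for a,b in segs:
        q=(proj(c,F([a,b]))-off+.5)*K-.5; cv2.line(im,*[tuple(int(v) for v in r) for r in q],col,1)
car=[((x,-50,z),(-x,-50,z)) for x in(37,) for z in(6,62)]+[((x,y,62),(x,y/66*100,62)) for x in(37,-37) for y in(33,-33)]+[((45,59.5,56),(-50,69,56))]
ra=[((-85,-135,4),(85,-135,4)),((85,-135,4),(85,40,4)),((-85,40,4),(-85,-135,4)),((-43,0,4),(43,0,4)),((-43,64,106),(43,64,106)),((-43,0,4),(-43,64,106)),((43,0,4),(43,64,106))]
for c,im,r1,r2 in(("top",t,(255,155,75,75),(335,140,75,75)),("side",s,(225,180,90,95),(280,265,110,80))):
    outs=[]
    for (x,y,w,h),segs,F in((r1,ra,fr(528,48.2,-10.2)),(r2,car,fr(588,-280,-7.4))):
        o=cv2.resize(im[y:y+h,x:x+w,::-1],None,fx=K,fy=K,interpolation=cv2.INTER_CUBIC); o=cv2.convertScaleAbs(o,alpha=1.6)
        draw(o,c,np.array([x,y]),segs,F,(0,255,0)); outs.append(cv2.copyMakeBorder(o,0,max(0,300-o.shape[0]),0,0,0)[:300] if c=="top" and 0 else o)
    H=max(o.shape[0] for o in outs); outs=[cv2.copyMakeBorder(o,0,H-o.shape[0],0,0,cv2.BORDER_CONSTANT) for o in outs]
    globals()[c+"_o"]=np.hstack(outs)
W=max(top_o.shape[1],side_o.shape[1])
o=np.vstack([cv2.copyMakeBorder(a,0,0,0,W-a.shape[1],cv2.BORDER_CONSTANT) for a in(top_o,side_o)])
o=cv2.resize(o,None,fx=min(800/o.shape[1],600/o.shape[0],1),fy=min(800/o.shape[1],600/o.shape[0],1)) if 0 else o
cv2.imwrite("pics/ov_t.png",top_o);cv2.imwrite("pics/ov_s.png",cv2.resize(side_o,None,fx=.8,fy=.8));print(top_o.shape,side_o.shape)
E
```

```text
side [152.2 180.4] 443
side [199.7 169.2] 393
side [254.5 180.2] 417
side [209.9 200.5] 498
side [204.5 144.6] 271
side [242.5 155.5] 398
plate1 (array([0.42907676, 0.23908501, 0.00665741]), np.float64(0.005734408052843187))
mat [[617.1, 71.3], [588.8, -99.7], [422.2, -71.7], [451.3, 100.5]]
crest [[577.4, 111.6], [492.5, 122.0]] crestmark [[537.93744853 120.05943173 106.        ]]
(375, 750, 3) (475, 1000, 3)
```

View pics/ov_t.png

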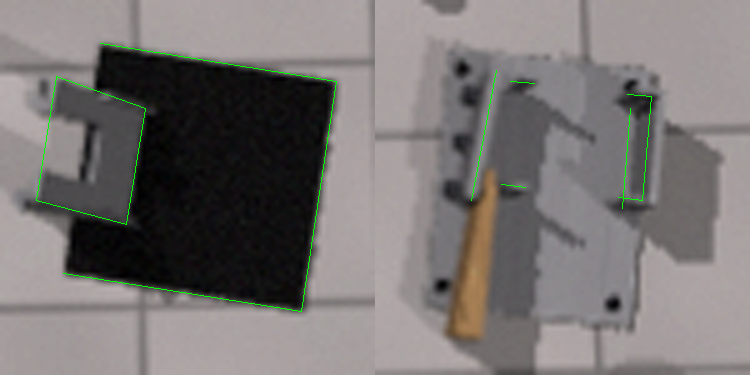

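View pics/ov_s.png

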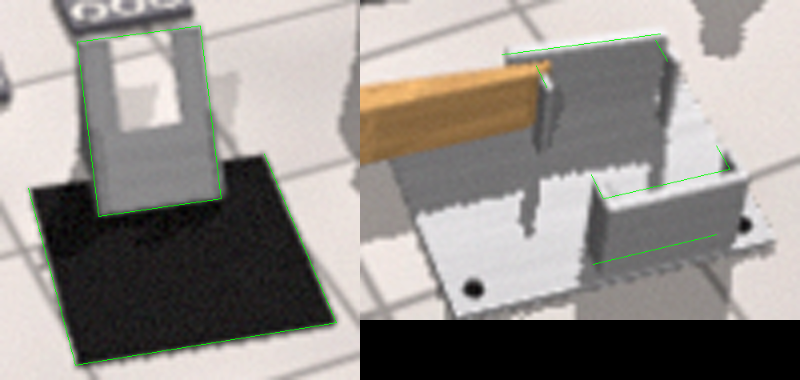

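```bash
cat > go.py <<'E'
# go.py x y z yaw (mm,deg; tool down): shift in tool axes [cm] and turn [rad], measured from the present pose
import sys; from lib import *
o=bot.get_obs(); M=R.from_euler("xyz",o["tcp_rot"],degrees=True); p=np.array(o["ee_pos"])*1000
a=list(map(float,sys.argv[1:]))
print("t",round(o["time"],2),"p",p.round(1),"rpy",np.round(o["tcp_rot"],1),"F",np.round(o["wrist_force"],1),"op",round(o["opening"]*1000,1),"q6",round(o["q"][5],0))
while a:
    x,y,z,w=a[:4];a=a[4:]
    G=R.from_euler("xyz",[180,0,w],degrees=True)
    d=M.inv().apply(np.array([x,y,z])-p)/10; r=(M.inv()*G).as_rotvec()
    print("shift cm",d.round(2),"turn",r.round(3),"rows",round(np.linalg.norm(d)/4.1,1),round(np.linalg.norm(r)/.12,1)); p=np.array([x,y,z]);M=G
E
python3 -m pendant '[[[-3.6,-0.16,1.8,0,0,0,100],[-3.6,-0.16,1.8,0,0,0,100],[-3.6,-0.16,1.8,0,0,0,100],[-3.6,-0.16,1.8,0,0,0,100],[-3.6,-0.16,1.8,0,0,0,100]]]' 40
python3 -m pendant '[[[-3.6,-0.16,1.8,0,0,0,100],[-3.6,-0.16,1.8,0,0,0,100],[-3.6,-0.16,1.8,0,0,0,100],[0,0,0,0,0,-0.12,100],[0,0,0,0,0,-0.12,100]]]'
python3 -m pendant '[[[0,0,0,0,0,-0.12,100],[0,0,0,0,0,-0.12,100],[0,0,0,0,0,-0.12,100],[0,0,0,0,0,-0.12,100],[0,0,0,0,0,-0.1,100]]]'
python3 go.py 450.8 413.2 80 -151.7 450.8 413.2 2 -151.7
```

```text
time: 2.67
ee_pos: [0.3481, 0.4569, 0.143]
tcp_rot: [179.4, -0.0, 161.6]
wrist_force: [-0.0, 1.0, -0.4]
opening: 0.0853
time: 3.08
ee_pos: [0.4579, 0.4112, 0.0815]
tcp_rot: [179.7, -0.0, 175.2]
wrist_force: [-0.4, 0.5, 0.8]
opening: 0.0856
time: 3.5
ee_pos: [0.4594, 0.4088, 0.0787]
tcp_rot: [179.8, -0.1, -150.1]
wrist_force: [0.3, 0.0, 0.4]
opening: 0.0854
t 3.5 p [459.4 408.8  78.7] rpy [ 1.798e+02 -1.000e-01 -1.501e+02] F [0.3 0.  0.4] op 85.4 q6 12.0
shift cm [ 0.52  0.81 -0.13] turn [ 0.004 -0.001  0.028] rows 0.2 0.2
shift cm [-0.  -0.   7.8] turn [0. 0. 0.] rows 1.9 0.0
```

```bash

python3 -m pendant '[[[0.5,0.8,1.3,0,0,0.028,100],[0,0,2.5,0,0,0,100],[0,0,2,0,0,0,100],[0,0,1,0,0,0,100],[0,0,0.8,0,0,0,100]]]'
python3 go.py 450.8 413.2 0 -151.7
```

```text
time: 3.92
ee_pos: [0.4524, 0.415, 0.0031]
tcp_rot: [179.7, 0.3, -151.3]
wrist_force: [-0.7, -0.5, 0.0]
opening: 0.0854
t 3.92 p [452.4 415.    3.1] rpy [ 179.7    0.3 -151.3] F [-0.7 -0.5  0. ] op 85.4 q6 14.0
shift cm [ 0.22 -0.09  0.31] turn [0.005 0.005 0.008] rows 0.1 0.1
```

```bash

python3 -m pendant '[[[0.2,-0.1,0.3,0,0,0,100],[0,0,0.1,0,0,0,72],[0,0,0,0,0,0,72],[0,0,0,0,0,0,72],[0,0,0,0,0,0,72]]]'
python3 -m pendant '[[[0,0,0,0,0,0,60],[0,0,0,0,0,0,60],[0,0,0,0,0,0,60],[0,0,0,0,0,0,60],[0,0,0,0,0,0,60]]]'
python3 -m pendant '[[[0,0,-1,0,0,0,50],[0,0,-1,0,0,0,50],[0,0,-1,0,0,0,50]]]'
python3 - <<'E'
from lib import *
s=bot.camera("side")[:,:,::-1]; o=bot.get_obs(); u=proj("side",o["ee_pos"])[0].astype(int); print(u,o["opening"],o["ee_pos"])
cv2.imwrite("pics/g1.png",cv2.resize(s[u[1]-45:u[1]+35,u[0]-45:u[0]+45],None,fx=7,fy=7,interpolation=cv2.INTER_CUBIC))
E
```

```text
time: 4.33
ee_pos: [0.4512, 0.4129, -0.0006]
tcp_rot: [179.7, 0.2, -151.3]
wrist_force: [-0.1, 0.5, -1.4]
opening: 0.0651
time: 4.75
ee_pos: [0.452, 0.4135, 0.0011]
tcp_rot: [179.7, 0.4, -151.3]
wrist_force: [-0.2, -0.5, -1.1]
opening: 0.0646
time: 5.0
ee_pos: [0.4507, 0.4122, 0.031]
tcp_rot: [179.7, 0.2, -151.3]
wrist_force: [0.3, 0.3, -0.3]
opening: 0.0647
[198 162] 0.06452493781391969 [0.45169659 0.41309968 0.03382851]
```

View pics/g1.png

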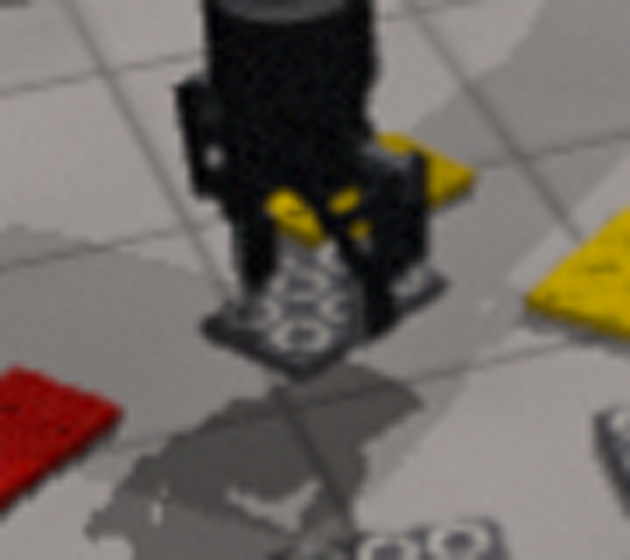

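```bash

python3 -m pendant '[[[0,0,-3,0,0,0,50],[0,0,-3,0,0,0,50],[0.9,-3.6,-0.5,0,0,0,50],[0.9,-3.6,-0.5,0,0,0,50],[0.9,-3.6,-0.5,0,0,0,50]]]' 
python3 -m pendant '[[[0.9,-3.6,-0.5,0,0,0,50],[0.9,-3.6,-0.5,0,0,0,50],[0.9,-3.6,-0.5,0,0,0,50],[0.9,-3.6,-0.5,0,0,0,50],[0.9,-3.6,-0.5,0,0,0,50]]]' 
python3 -m pendant '[[[0.9,-3.3,-0.5,0,0,0,50],[0,0,0,0,0,0.12,50],[0,0,0,0,0,0.12,50],[0,0,0,0,0,0.12,50],[0,0,0,0,0,0.12,50]]]' 
python3 -m pendant '[[[0,0,0,0,0,0.12,50],[0,0,0,0,0,0.12,50],[0,0,0,0,0,0.12,50],[0,0,0,0,0,0.12,50],[0,0,0,0,0,0.12,50]]]' 
python3 -m pendant '[[[0,0,0,0,0,0.12,50],[0,0,0,0,0,0.12,50],[0,0,0,0,0,0.12,50],[0,0,0,0,0,0.12,50],[0,0,0,0,0,0.12,50]]]' 
python3 -m pendant '[[[0,0,0,0,0,0.12,50],[0,0,0,0,0,0.12,50],[0,0,0,0,0,0.12,50],[0,0,0,0,0,0.12,50]]]' 
python3 go.py 535.8 91.5 145 79.8 535.8 91.5 112 79.8
```

```text
time: 5.47
ee_pos: [0.4794, 0.3082, 0.1149]
tcp_rot: [179.6, 0.6, -150.8]
wrist_force: [1.0, 0.6, -1.3]
opening: 0.0645
time: 5.88
ee_pos: [0.5297, 0.1216, 0.1452]
tcp_rot: [179.7, 1.1, -150.6]
wrist_force: [0.4, 0.6, -1.8]
opening: 0.0654
time: 6.3
ee_pos: [0.5413, 0.0776, 0.1568]
tcp_rot: [179.2, 1.4, -179.0]
wrist_force: [-0.5, 0.2, -1.2]
opening: 0.0642
time: 6.72
ee_pos: [0.5422, 0.0768, 0.1617]
tcp_rot: [178.3, 0.9, 145.2]
wrist_force: [-0.1, -0.5, -1.1]
opening: 0.0646
time: 7.13
ee_pos: [0.5429, 0.0768, 0.1665]
tcp_rot: [177.8, -0.2, 109.4]
wrist_force: [0.6, -0.0, -1.4]
opening: 0.0644
time: 7.47
ee_pos: [0.5434, 0.0769, 0.1703]
tcp_rot: [177.9, -1.3, 80.8]
wrist_force: [-0.8, -0.4, -1.6]
opening: 0.0643
t 7.47 p [543.4  76.9 170.3] rpy [177.9  -1.3  80.8] F [-0.8 -0.4 -1.6] op 64.3 q6 107.0
shift cm [ 1.27 -1.08  2.52] turn [ 0.037 -0.023  0.017] rows 0.7 0.4
shift cm [-0.  -0.   3.3] turn [0. 0. 0.] rows 0.8 0.0
```

```bash

python3 -m pendant '[[[1.27,-1.08,2.5,0.037,-0.023,0.017,50],[0,0,0,0,0,0,50],[0,0,0,0,0,0,50]]]' 
python3 go.py 535.8 91.5 112 79.8
python3 - <<'E'
from lib import *
t=bot.camera("top")[:,:,::-1];s=bot.camera("side")[:,:,::-1]; o=bot.get_obs(); e=np.array(o["ee_pos"])
ims=[]
for c,im in(("top",t),("side",s)):
    u=proj(c,e)[0].astype(int); k=im[u[1]-40:u[1]+40,u[0]-33:u[0]+33].copy(); k=cv2.resize(k,None,fx=6,fy=6,interpolation=cv2.INTER_CUBIC)
    a=np.radians(o["tcp_rot"][2]);X=np.array([np.cos(a),np.sin(a),0]);Y=np.array([np.sin(a),-np.cos(a),0])
    q=[e+X*sx*.05+Y*sy*.033+[0,0,.012] for sx,sy in((1,1),(1,-1),(-1,-1),(-1,1))]
    q=((proj(c,q)-u+[33,40]+.5)*6).astype(int); cv2.polylines(k,[q.reshape(-1,1,2)],True,(0,255,0),1); ims.append(cv2.convertScaleAbs(k,alpha=1.5))
cv2.imwrite("pics/g2.png",np.hstack(ims))
E
```

```text
time: 7.72
ee_pos: [0.5368, 0.0917, 0.1485]
tcp_rot: [179.7, -0.0, 79.2]
wrist_force: [0.5, 0.2, 0.1]
opening: 0.0646
t 7.72 p [536.8  91.7 148.5] rpy [179.7  -0.   79.2] F [0.5 0.2 0.1] op 64.6 q6 110.0
shift cm [-0.04 -0.11  3.65] turn [ 0.005 -0.001 -0.01 ] rows 0.9 0.1
```

View pics/g2.png

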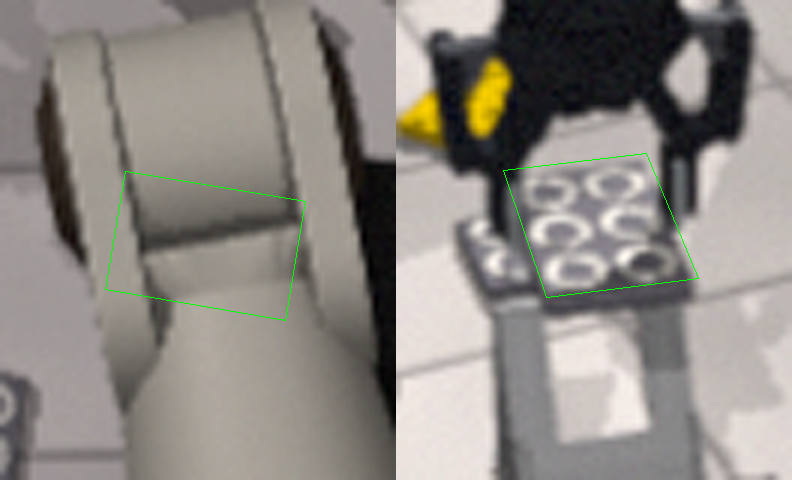

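```bash

python3 -m pendant '[[[0,-0.1,1.2,0,0,-0.01,50],[0,0,1.2,0,0,0,50],[0,0,0.8,0,0,0,50],[0,0,0.4,0,0,0,50],[0,0,0,0,0,0,50]]]' 
python3 go.py 535.8 91.5 110 79.8
```

```text
time: 8.23
ee_pos: [0.5363, 0.0906, 0.1102]
tcp_rot: [179.6, -0.1, 79.9]
wrist_force: [0.0, 0.1, -2.0]
opening: 0.0648
t 8.23 p [536.3  90.6 110.2] rpy [ 1.796e+02 -1.000e-01  7.990e+01] F [ 0.   0.1 -2. ] op 64.8 q6 110.0
shift cm [ 0.08 -0.07  0.02] turn [ 0.007 -0.002  0.002] rows 0.0 0.1
```

```bash

python3 -m pendant '[[[0,0,0,0,0,0,100],[0,0,0,0,0,0,100],[0,0,0,0,0,0,100],[0,0,0,0,0,0,100],[0,0,0,0,0,0,100]]]' 
python3 -m pendant '[[[0,0,-1,0,0,0,100],[0,0,-2,0,0,0,100],[0,0,-3,0,0,0,100],[0,0,-3,0,0,0,100],[0,0,0,0,0,0,100]]]' 
python3 - <<'E'
from lib import *
s=bot.camera("side")[:,:,::-1]
cv2.imwrite("pics/g3.png",cv2.convertScaleAbs(cv2.resize(s[150:280,200:330],None,fx=4.5,fy=4.5,interpolation=cv2.INTER_CUBIC),alpha=1.5))
E
```

```text
time: 8.65
ee_pos: [0.5367, 0.0904, 0.1111]
tcp_rot: [179.5, -0.1, 79.9]
wrist_force: [0.2, 0.2, 0.0]
opening: 0.0855
time: 9.07
ee_pos: [0.5348, 0.0902, 0.2066]
tcp_rot: [179.6, -0.1, 79.9]
wrist_force: [1.1, 0.4, 0.3]
opening: 0.0855
```

View pics/g3.png

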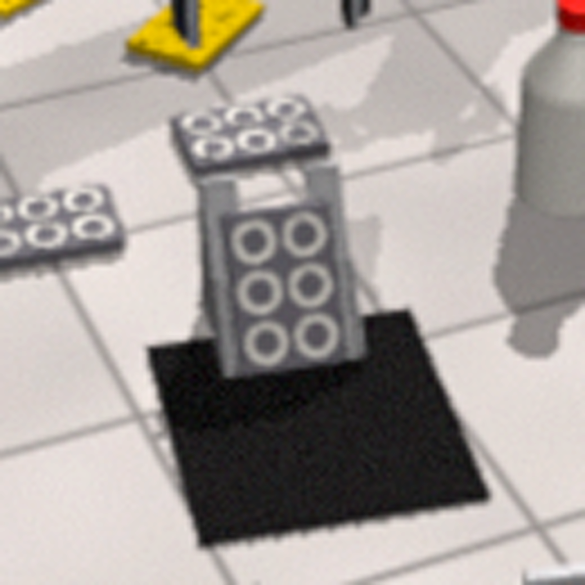

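```bash

python3 -m pendant '[[[2.4,0,0,0,0,0,0],[2.4,0,0,0,0,0,0],[0,0,0,0,0,0,0],[0,0,0,0,0,0,0],[0,0,0,0,0,0,0]]]' 
python3 go.py 543.9 136.8 64 79.8
```

```text
time: 9.53
ee_pos: [0.5434, 0.1384, 0.2048]
tcp_rot: [179.6, -0.1, 79.9]
wrist_force: [0.7, 0.1, -0.1]
opening: 0.0256
t 9.53 p [543.4 138.4 204.8] rpy [ 1.796e+02 -1.000e-01  7.990e+01] F [ 0.7  0.1 -0.1] op 25.6 q6 114.0
shift cm [-1.700e-01 -1.000e-02  1.408e+01] turn [ 0.007 -0.001  0.001] rows 3.4 0.1
```

```bash

python3 -m pendant '[[[0,0,4,0,0,0,0],[0,0,4,0,0,0,0],[0,0,3.5,0,0,0,0],[0,0,2.1,0,0,0,0],[0,0,0,0,0,0,0]]]' 
python3 -m pendant '[[[-1.2,0,0,0,0,0,0],[-1,0,0,0,0,0,0],[-0.8,0,0,0,0,0,0],[-0.8,0,0,0,0,0,0],[-0.8,0,0,0,0,0,0]]]' 
python3 -m pendant '[[[-0.8,0,0,0,0,0,0],[-0.8,0,0,0,0,0,0],[-0.8,0,0,0,0,0,0],[-0.8,0,0,0,0,0,0],[-0.8,0,0,0,0,0,0]]]' 
python3 go.py 528 48.2 64 79.8
```

```text
time: 9.95
ee_pos: [0.5445, 0.1354, 0.065]
tcp_rot: [179.4, -0.1, 79.7]
wrist_force: [-0.1, 0.3, -0.2]
opening: -0.0001
time: 10.37
ee_pos: [0.5373, 0.086, 0.0701]
tcp_rot: [179.1, -0.3, 79.8]
wrist_force: [-0.2, 1.3, -0.0]
opening: 0.0002
time: 10.78
ee_pos: [0.5301, 0.0413, 0.0726]
tcp_rot: [178.9, -0.3, 79.7]
wrist_force: [-0.3, 0.4, 0.6]
opening: 0.0001
t 10.78 p [530.1  41.3  72.6] rpy [178.9  -0.3  79.7] F [-0.3  0.4  0.6] op 0.1 q6 105.0
shift cm [ 0.63 -0.35  0.86] turn [ 0.019 -0.005 -0.002] rows 0.3 0.2
```

```bash
cat > plates.py <<'E'
from lib import *
im={c:bot.camera(c) for c in("top","side")}
for c,z in(("top",.012),("side",.012)):
    for d in bot.masks_of(c,"plate_a"):
        m=d["pixels"]; px=im[c][m].astype(float)
        if px.mean(0)[0]-px.mean(0)[2]>15 or m.sum()<60: continue
        zz=.016 if abs(mrect(m,c,.016)[1])<115 else z
        print(c,round(float(d["confidence"]),2),cen(m).round(0),"rect",mrect(m,c,zz),"n",m.sum(),"p98/median",(np.percentile(px.mean(1),98)/np.median(px.mean(1))).round(2))
E
python3 -m pendant '[[[2,0,-2,0,0,0,0],[1,0,-4,0,0,0,100],[0,0,-4,0,0,0,100],[0,0,-3,0,0,0,100],[0,0,0,0,0,0,100]]]' 
python3 plates.py; python3 go.py 517 -12.8 100 79.8
```

```text
time: 11.2
ee_pos: [0.53, 0.067, 0.2044]
tcp_rot: [179.4, -0.1, 79.5]
wrist_force: [1.3, -1.0, 0.8]
opening: 0.0486
top 0.71 [229. 217.] rect [427.4 239.4  99.5  66.6  -7.3] n 499 p98/median 1.47
top 0.69 [216. 171.] rect [594.3 286.  100.9  65.8  -6. ] n 488 p98/median 1.51
top 0.52 [312. 192.] rect [506.5 -58.2  57.9  18.1  -1.5] n 73 p98/median 1.03
top 0.46 [315. 188.] rect [508.4 -70.7 163.   43.4  -1.7] n 335 p98/median 7.02
side 0.96 [270. 246.] rect [514.5 -22.9 107.6  66.   80.3] n 700 p98/median 1.06
side 0.88 [255. 180.] rect [595.  279.8 102.   81.   -4.9] n 455 p98/median 1.43
side 0.71 [208. 201.] rect [427.5 234.2  96.8  74.4  -5.1] n 460 p98/median 1.47
t 11.4 p [528.2  66.7 197. ] rpy [179.9   0.   79.5] F [-0.4  0.3 -1.2] op 76.9 q6 108.0
shift cm [-8.02  0.34  9.71] turn [ 0.002  0.001 -0.006] rows 3.1 0.1
```

```bash

python3 -m pendant '[[[-2.1,0.07,3.3,0,0,0,100],[-2.1,0.07,3.3,0,0,0,100],[-2.1,0.07,3.3,0,0,0,100],[-2.1,0.07,3.3,0,0,0,100],[0,0,0,0,0,0.0,100]]]' 
python3 go.py 515.3 -18 30 79.8  515.3 -18 5 79.8
```

```text
time: 11.82
ee_pos: [0.5118, -0.0187, 0.0532]
tcp_rot: [-179.7, 0.0, 79.7]
wrist_force: [-1.2, -0.5, -1.2]
opening: 0.0853
t 11.82 p [511.8 -18.7  53.2] rpy [-179.7    0.    79.7] F [-1.2 -0.5 -1.2] op 85.3 q6 98.0
shift cm [0.13 0.34 2.31] turn [-0.004  0.001 -0.002] rows 0.6 0.0
shift cm [-0.  -0.   2.5] turn [0. 0. 0.] rows 0.6 0.0
```

```bash

python3 -m pendant '[[[0.13,0.34,1.6,0,0,0,100],[0,0,1.5,0,0,0,100],[0,0,1.0,0,0,0,100],[0,0,0.5,0,0,0.0,100],[0,0,0,0,0,0.0,100]]]' 
python3 go.py 515.3 -18 4.5 79.8
```

```text
time: 12.23
ee_pos: [0.5091, -0.0193, -0.0019]
tcp_rot: [-179.0, 0.1, 79.5]
wrist_force: [-0.6, 0.1, -0.2]
opening: 0.0851
t 12.23 p [509.1 -19.3  -1.9] rpy [-1.79e+02  1.00e-01  7.95e+01] F [-0.6  0.1 -0.2] op 85.1 q6 98.0
shift cm [ 0.24  0.57 -0.65] turn [-0.017  0.002 -0.006] rows 0.2 0.1
```

```bash

python3 -m pendant '[[[0.24,0.57,-0.6,-0.017,0,-0.006,100],[0,0,0,0,0,0,100]]]' 
python3 go.py 515.3 -18 4.5 79.8
python3 -m pendant '[[[0,0,0,0,0,0,60],[0,0,0,0,0,0,60],[0,0,0,0,0,0,60],[0,0,0,0,0,0,50],[0,0,0,0,0,0,50]]]' 
python3 -m pendant '[[[0,0,0,0,0,0,50],[0,0,-2,0,0,0,50],[0,0,-3,0,0,0,50],[0,0,-3,0,0,0,50],[0,0,-3,0,0,0,50]]]' 
python3 go.py 588.5 -276 130 82.6
```

```text
time: 12.4
ee_pos: [0.5158, -0.0176, 0.0047]
tcp_rot: [179.9, 0.1, 79.9]
wrist_force: [0.1, -0.4, 1.4]
opening: 0.0852
t 12.4 p [515.8 -17.6   4.7] rpy [1.799e+02 1.000e-01 7.990e+01] F [ 0.1 -0.4  1.4] op 85.2 q6 98.0
shift cm [-0.05 -0.04  0.02] turn [0.001 0.002 0.001] rows 0.0 0.0
time: 12.82
ee_pos: [0.5183, -0.017, 0.009]
tcp_rot: [179.5, 0.1, 80.0]
wrist_force: [1.7, -0.0, 0.4]
opening: 0.0633
time: 13.23
ee_pos: [0.5127, -0.0166, 0.1145]
tcp_rot: [-179.6, 0.2, 79.9]
wrist_force: [0.5, 0.3, -0.3]
opening: 0.0638
t 13.23 p [512.7 -16.6 114.5] rpy [-179.6    0.2   79.9] F [ 0.5  0.3 -0.3] op 63.8 q6 98.0
shift cm [-24.22  11.98  -1.56] turn [-0.007  0.003 -0.046] rows 6.6 0.4
```

```bash

python3 -m pendant '[[[-3.4,1.7,-0.3,0,0,-0.01,50],[-3.4,1.7,-0.3,0,0,-0.01,50],[-3.4,1.7,-0.3,0,0,-0.01,50],[-3.4,1.7,-0.3,0,0,-0.01,50],[-3.4,1.7,-0.3,0,0,0,50]]]' 
python3 -m pendant '[[[-3.4,1.7,-0.3,0,0,0,50],[-2.4,1.2,0,0,0,0,50],[0,0,0,0,0,0,50]]]' 
python3 go.py 588.5 -276 130 82.6
```

```text
time: 13.65
ee_pos: [0.5749, -0.1979, 0.1395]
tcp_rot: [179.7, 0.1, 83.0]
wrist_force: [1.4, 0.4, -1.4]
opening: 0.0637
time: 13.9
ee_pos: [0.598, -0.2686, 0.1417]
tcp_rot: [179.7, 0.2, 82.7]
wrist_force: [1.5, 0.3, -1.2]
opening: 0.0637
t 13.9 p [ 598.  -268.6  141.7] rpy [179.7   0.2  82.7] F [ 1.5  0.3 -1.2] op 63.7 q6 73.0
shift cm [-0.85 -0.86  1.17] turn [0.006 0.003 0.002] rows 0.4 0.1
```

```bash
cat > ov.py <<'E'
import sys; from lib import *
CX,CY,CW=588,-280,-7.4
def fr(x,y,yaw): 
    c,sn=np.cos(np.radians(yaw)),np.sin(np.radians(yaw)); return lambda P: np.array([[x+c*p[0]-sn*p[1],y+sn*p[0]+c*p[1],p[2]] for p in P])/1000
name=sys.argv[1]; dz=float(sys.argv[2]); K=5
o=bot.get_obs(); e=np.array(o["ee_pos"])*1000; F=fr(CX,CY,CW); T=fr(e[0],e[1],o["tcp_rot"][2])
box=lambda a,b,z:[((a,b,z),(a,-b,z)),((a,-b,z),(-a,-b,z)),((-a,-b,z),(-a,b,z)),((-a,b,z),(a,b,z))]
car=[((-37,-50,62),(37,-50,62)),((45,59.5,56),(-50,69,56))]+[((x,y,62),(x,y/66*100,62)) for x in(37,-37) for y in(33,-33)]
outs=[]
for c,(x,y,w,h) in(("top",(335,135,70,85)),("side",(270,225,115,110))):
    im=bot.camera(c)[y:y+h,x:x+w,::-1]; k=cv2.convertScaleAbs(cv2.resize(im,None,fx=K,fy=K,interpolation=cv2.INTER_CUBIC),alpha=1.5)
    L=[(s,F,(0,255,0)) for s in car]+([(s,T,(0,0,255)) for z in (e[2]+dz,e[2]+dz+12) for s in box(50,33,z)] if dz>-99 else [])
    for (a,b),G,col in L:
        q=((proj(c,G([a,b]))-[x,y]+.5)*K-.5).astype(int); cv2.line(k,tuple(map(int,q[0])),tuple(map(int,q[1])),col,1)
    outs.append(k)
H=max(k.shape[0] for k in outs); o=np.hstack([cv2.copyMakeBorder(k,0,H-k.shape[0],0,0,cv2.BORDER_CONSTANT) for k in outs])
s=min(1,800/o.shape[1]); cv2.imwrite(f"pics/{name}.png",cv2.resize(o,None,fx=s,fy=s,interpolation=cv2.INTER_AREA))
E
python3 -m pendant '[[[-0.85,-0.86,1.1,0.006,0.003,0,50],[0,0,0,0,0,0,50]]]' 
python3 go.py 588.5 -276 130 82.6; python3 ov.py c1 -5
```

```text
time: 14.07
ee_pos: [0.5884, -0.2782, 0.129]
tcp_rot: [-179.9, -0.1, 82.6]
wrist_force: [0.1, 0.2, -1.6]
opening: 0.0637
t 14.07 p [ 588.4 -278.2  129. ] rpy [-1.799e+02 -1.000e-01  8.260e+01] F [ 0.1  0.2 -1.6] op 63.7 q6 72.0
shift cm [ 0.22 -0.02 -0.1 ] turn [-0.002 -0.001 -0.   ] rows 0.1 0.0
```

View pics/c1.png

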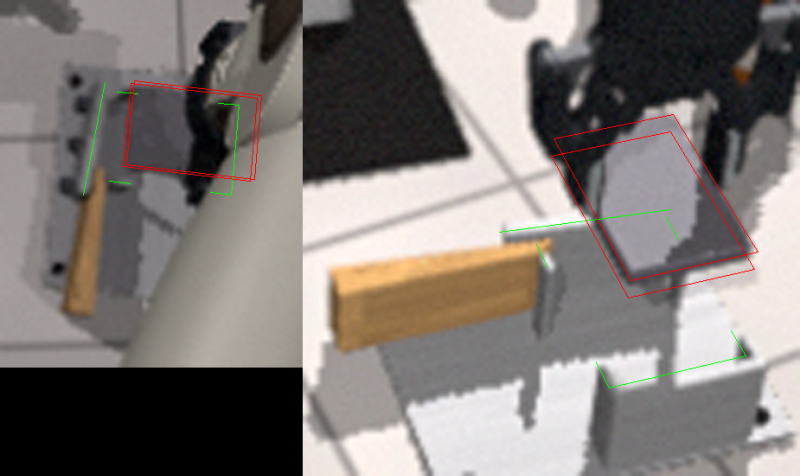

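```bash

python3 -m pendant '[[[0.2,0,2,0,0,0,50],[0,0,2,0,0,0,50],[0,0,0.8,0,0,0,50],[0,0,0,0,0,0,50]]]' 
python3 go.py 588.5 -276 75 82.6 588.5 -276 12 82.6
```

```text
time: 14.5
ee_pos: [0.5926, -0.2717, 0.086]
tcp_rot: [179.6, 0.0, 82.8]
wrist_force: [0.7, 0.2, -0.9]
opening: 0.0637
t 14.5 p [ 592.6 -271.7   86. ] rpy [179.6   0.   82.8] F [ 0.7  0.2 -0.9] op 63.7 q6 72.0
shift cm [-0.48 -0.36  1.1 ] turn [0.007 0.    0.004] rows 0.3 0.1
shift cm [-0.  -0.   6.3] turn [0. 0. 0.] rows 1.5 0.0
```

```bash

python3 -m pendant '[[[-0.48,-0.36,1.1,0.007,0,0.004,50]]]' 
python3 go.py 588.5 -276 65 82.6 
```

```text
time: 14.58
ee_pos: [0.5899, -0.2753, 0.0776]
tcp_rot: [179.8, 0.1, 82.7]
wrist_force: [-0.0, -0.8, -0.4]
opening: 0.0635
t 14.58 p [ 589.9 -275.3   77.6] rpy [1.798e+02 1.000e-01 8.270e+01] F [-0.  -0.8 -0.4] op 63.5 q6 72.0
shift cm [-0.09 -0.14  1.26] turn [0.004 0.001 0.002] rows 0.3 0.0
```

```bash

python3 -m pendant '[[[-0.1,-0.15,1.3,0.004,0,0.002,50],[0,0,0.8,0,0,0,50]]]' 
python3 go.py 588.5 -276 40 82.6 
```

```text
time: 14.75
ee_pos: [0.5892, -0.2768, 0.0587]
tcp_rot: [179.8, 0.2, 82.6]
wrist_force: [-1.9, 1.0, 6.7]
opening: 0.0637
t 14.75 p [ 589.2 -276.8   58.7] rpy [179.8   0.2  82.6] F [-1.9  1.   6.7] op 63.7 q6 72.0
shift cm [ 0.07 -0.09  1.87] turn [ 0.003  0.003 -0.   ] rows 0.5 0.0
```

```bash

python3 -m pendant '[[[0,-0.05,1.3,0.004,0,0,50],[0,0,0.8,0,0,0,50]]]' 
python3 go.py 588.5 -276 12 82.6 
```

```text
time: 14.92
ee_pos: [0.59, -0.2774, 0.0386]
tcp_rot: [179.8, 0.2, 82.6]
wrist_force: [-0.0, 1.0, -1.8]
opening: 0.0638
t 14.92 p [ 590.  -277.4   38.6] rpy [179.8   0.2  82.6] F [-0.   1.  -1.8] op 63.8 q6 72.0
shift cm [ 0.13 -0.17  2.66] turn [ 0.003  0.004 -0.   ] rows 0.6 0.0
```

```bash

python3 -m pendant '[[[0.05,-0.1,1.2,0.003,0,0,50],[0,0,0.7,0,0,0,50]]]' 
python3 go.py 588.5 -276 12 82.6 
```

```text
time: 15.08
ee_pos: [0.5898, -0.2772, 0.0182]
tcp_rot: [179.9, 0.3, 82.6]
wrist_force: [1.2, -0.7, -0.8]
opening: 0.0635
t 15.08 p [ 589.8 -277.2   18.2] rpy [179.9   0.3  82.6] F [ 1.2 -0.7 -0.8] op 63.5 q6 72.0
shift cm [ 0.1  -0.15  0.62] turn [ 0.002  0.005 -0.001] rows 0.2 0.0
```

```bash

python3 -m pendant '[[[0.1,-0.15,0.4,0.002,0.004,0,50],[0,0,0.2,0,0,0,50]]]' 
python3 go.py 588.5 -276 12 82.6 
python3 -m pendant '[[[0,0,0,0,0,0,100],[0,0,0,0,0,0,100],[0,0,0,0,0,0,100],[0,0,0,0,0,0,100]]]' 
python3 -m pendant '[[[0,0,-2,0,0,0,100],[0,0,-3,0,0,0,100],[0,0,-3,0,0,0,100],[0,0,-4,0,0,0,100],[0,0,-4,0,0,0,100]]]' 
python3 go.py 427.4 239.4 180 172.7; python3 plates.py; python3 ov.py c2 -100
```

```text
time: 15.25
ee_pos: [0.59, -0.2763, 0.0105]
tcp_rot: [179.8, 0.0, 82.6]
wrist_force: [1.1, 0.4, -1.3]
opening: 0.0633
t 15.25 p [ 590.  -276.3   10.5] rpy [179.8   0.   82.6] F [ 1.1  0.4 -1.3] op 63.3 q6 72.0
shift cm [ 0.01 -0.15 -0.15] turn [ 0.003  0.001 -0.   ] rows 0.1 0.0
time: 15.58
ee_pos: [0.5882, -0.2758, 0.0085]
tcp_rot: [-179.9, -0.0, 82.6]
wrist_force: [-0.6, -0.7, -0.7]
opening: 0.0855
time: 16.0
ee_pos: [0.5831, -0.2737, 0.1629]
tcp_rot: [-178.8, -0.4, 82.5]
wrist_force: [1.1, -1.0, -0.3]
opening: 0.0854
t 16.0 p [ 583.1 -273.7  162.9] rpy [-178.8   -0.4   82.5] F [ 1.1 -1.  -0.3] op 85.4 q6 72.0
shift cm [ 48.87 -22.13  -0.95] turn [-0.011 -0.021 -1.574] rows 13.1 13.1
top 0.74 [216. 171.] rect [593.9 286.8 100.   66.6  -6. ] n 475 p98/median 1.55
top 0.72 [229. 216.] rect [427.9 239.7  99.6  65.7  -7.1] n 498 p98/median 1.47
top 0.47 [293. 190.] rect [521.4  22.6 216.3 169.2  80. ] n 2415 p98/median 6.92
side 0.72 [342. 302.] rect [ 590.9 -261.7   82.2   68.1   82.8] n 696 p98/median 1.58
side 0.7 [209. 201.] rect [428.6 232.7 100.1  74.9  -7. ] n 504 p98/median 1.46
side 0.61 [255. 180.] rect [594.  278.  102.7  77.   -5.7] n 448 p98/median 1.5
side 0.3 [267. 237.] rect [529.5  70.3 343.5 170.4  80.2] n 3649 p98/median 4.67
```

View pics/c2.png

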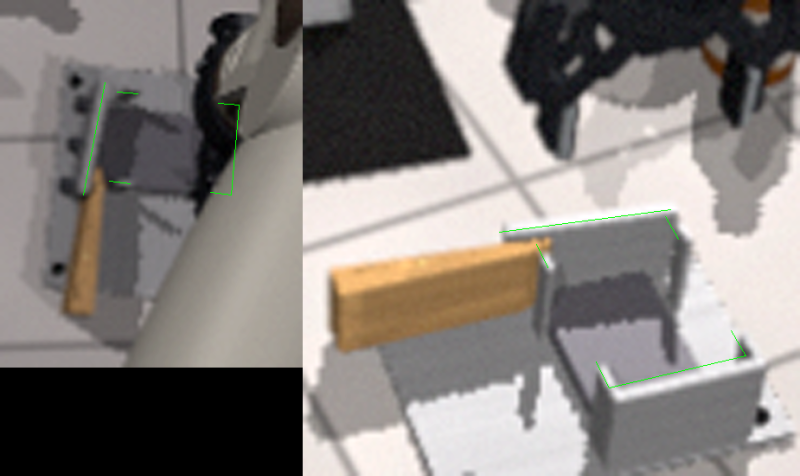

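```bash

python3 -m pendant '[[[3.9,-0.45,-1.2,0,0,0,100],[3.9,-0.45,-1,0,0,0,100],[4,-0.45,0,0,0,0,100],[4,-0.45,0,0,0,0,100],[4,-0.45,0,0,0,0,100]]]' 
python3 -m pendant '[[[4,-0.45,0,0,0,0,100],[4,-0.45,0,0,0,0,100],[4,-0.45,0,0,0,0,100],[4,-0.45,0,0,0,0,100],[4,-0.45,0,0,0,0,100]]]' 
python3 -m pendant '[[[4,-0.45,0,0,0,0,100],[4,-0.45,0,0,0,0,100],[4,-0.45,0,0,0,0,100],[0,0,0,0,0,-0.12,100],[0,0,0,0,0,-0.12,100]]]' 
python3 -m pendant '[[[0,0,0,0,0,-0.12,100],[0,0,0,0,0,-0.12,100],[0,0,0,0,0,-0.12,100],[0,0,0,0,0,-0.12,100],[0,0,0,0,0,-0.12,100]]]' 
python3 -m pendant '[[[0,0,0,0,0,-0.12,100],[0,0,0,0,0,-0.12,100],[0,0,0,0,0,-0.12,100],[0,0,0,0,0,-0.12,100],[0,0,0,0,0,-0.12,100]]]' 
python3 go.py 594 286.5 60 174 594 286.5 0 174; python3 plates.py
```

```text
time: 16.72
ee_pos: [0.5834, -0.0751, 0.174]
tcp_rot: [-177.9, -0.4, 81.8]
wrist_force: [0.2, -0.2, 0.9]
opening: 0.0854
time: 17.13
ee_pos: [0.5841, 0.1334, 0.1674]
tcp_rot: [-177.1, -0.2, 81.7]
wrist_force: [0.7, -0.7, 0.0]
opening: 0.0855
time: 17.55
ee_pos: [0.5819, 0.2662, 0.1577]
tcp_rot: [-176.4, -0.7, 95.9]
wrist_force: [-0.9, 0.6, -0.3]
opening: 0.0853
time: 17.97
ee_pos: [0.5771, 0.2676, 0.1463]
tcp_rot: [-176.5, -3.0, 131.6]
wrist_force: [0.6, 0.5, 1.4]
opening: 0.0853
time: 18.38
ee_pos: [0.5729, 0.2659, 0.1357]
tcp_rot: [-178.3, -5.2, 167.4]
wrist_force: [0.2, -0.3, 0.3]
opening: 0.0856
t 18.38 p [572.9 265.9 135.7] rpy [-178.3   -5.2  167.4] F [ 0.2 -0.3  0.3] op 85.6 q6 37.0
shift cm [-2.29  2.69  7.32] turn [-0.024 -0.092 -0.114] rows 2.0 1.2
shift cm [ 0. -0.  6.] turn [0. 0. 0.] rows 1.5 0.0
top 0.72 [371. 170.] rect [ 585.3 -276.    95.7   64.4   81.3] n 435 p98/median 1.19
side 0.95 [342. 302.] rect [ 591.  -260.9   83.4   70.5   83.1] n 706 p98/median 1.63
side 0.67 [210. 201.] rect [429.8 229.8  98.6  79.5  -5.6] n 505 p98/median 1.48
side 0.58 [255. 180.] rect [594.8 281.1 101.8  81.6  -5.7] n 459 p98/median 1.42
```

```bash

python3 -m pendant '[[[-1.2,1.3,3,-0.024,-0.092,-0.06,100],[-1.2,1.3,3,0,0,-0.05,100],[0,0,0,0,0,0,100]]]' 
python3 go.py 594 286.5 30 174 594 286.5 0 174
```

```text
time: 18.83
ee_pos: [0.5951, 0.2841, 0.0694]
tcp_rot: [-179.6, -0.2, 172.6]
wrist_force: [0.8, 0.1, -1.7]
opening: 0.0852
t 18.83 p [595.1 284.1  69.4] rpy [-179.6   -0.2  172.6] F [ 0.8  0.1 -1.7] op 85.2 q6 33.0
shift cm [0.13 0.26 3.94] turn [-0.007 -0.003 -0.024] rows 1.0 0.2
shift cm [ 0. -0.  3.] turn [0. 0. 0.] rows 0.7 0.0
```

```bash

python3 -m pendant '[[[0.13,0.26,2,-0.007,-0.003,-0.024,100],[0,0,2,0,0,0,100],[0,0,1.5,0,0,0,100],[0,0,0.6,0,0,0,100],[0,0,0,0,0,0,100]]]' 
python3 go.py 594 286.5 0 174
```

```text
time: 19.25
ee_pos: [0.5927, 0.2863, 0.0067]
tcp_rot: [-179.9, -0.1, 173.0]
wrist_force: [-0.5, 0.3, -0.2]
opening: 0.0854
t 19.25 p [592.7 286.3   6.7] rpy [-1.799e+02 -1.000e-01  1.730e+02] F [-0.5  0.3 -0.2] op 85.4 q6 33.0
shift cm [-0.13  0.03  0.67] turn [-0.001 -0.002 -0.018] rows 0.2 0.2
```

```bash

python3 -m pendant '[[[-0.1,0,0.6,0,0,-0.018,100],[0,0,0,0,0,0,72],[0,0,0,0,0,0,60],[0,0,0,0,0,0,60],[0,0,0,0,0,0,50]]]' 40
python3 -m pendant '[[[0,0,0,0,0,0,50],[0,0,-2,0,0,0,50],[0,0,-3.5,0,0,0,50],[0,0,-4,0,0,0,50],[0,0,-4,0,0,0,50]]]'
python3 -m pendant '[[[0.7,-4,-0.5,0,0,0,50],[0.7,-4,-0.5,0,0,0,50],[0.7,-4,-0.5,0,0,0,50],[0.7,-4,0,0,0,0,50],[0.7,-3,0,0,0,0,50]]]'
python3 -m pendant '[[[0,0,0,0,0,0.12,50],[0,0,0,0,0,0.12,50],[0,0,0,0,0,0.12,50],[0,0,0,0,0,0.12,50],[0,0,0,0,0,0.12,50]]]'
python3 -m pendant '[[[0,0,0,0,0,0.12,50],[0,0,0,0,0,0.12,50],[0,0,0,0,0,0.12,50],[0,0,0,0,0,0.12,50],[0,0,0,0,0,0.12,50]]]'
python3 -m pendant '[[[0,0,0,0,0,0.12,50],[0,0,0,0,0,0.12,50],[0,0,0,0,0,0.12,50],[0,0,0,0,0,0.08,50]]]'
python3 go.py 535.8 91.5 148 79.8; python3 plates.py
```

```text
time: 19.67
ee_pos: [0.5962, 0.2869, 0.0058]
tcp_rot: [179.9, 0.1, 173.8]
wrist_force: [-0.5, -0.3, -2.2]
opening: 0.0635
time: 20.08
ee_pos: [0.5916, 0.2846, 0.1348]
tcp_rot: [-179.6, -0.7, 173.7]
wrist_force: [0.7, 0.6, -0.3]
opening: 0.0633
time: 20.5
ee_pos: [0.5416, 0.1017, 0.1643]
tcp_rot: [179.8, 0.5, 174.2]
wrist_force: [0.1, -1.3, -1.4]
opening: 0.0637
time: 20.92
ee_pos: [0.5397, 0.0939, 0.1683]
tcp_rot: [179.4, 0.5, 138.6]
wrist_force: [-0.3, 0.0, -1.3]
opening: 0.0634
time: 21.33
ee_pos: [0.5397, 0.0935, 0.1699]
tcp_rot: [179.1, 0.0, 102.8]
wrist_force: [1.0, 0.1, -0.9]
opening: 0.0635
time: 21.67
ee_pos: [0.5397, 0.0935, 0.1711]
tcp_rot: [179.1, -0.4, 76.4]
wrist_force: [-0.0, -0.1, -1.0]
opening: 0.0635
t 21.67 p [539.7  93.5 171.1] rpy [179.1  -0.4  76.4] F [-0.  -0.1 -1. ] op 63.5 q6 113.0
shift cm [-0.31 -0.37  2.3 ] turn [ 0.017 -0.007 -0.06 ] rows 0.6 0.5
top 0.91 [371. 170.] rect [ 586.4 -277.3  102.3   70.4   85.9] n 509 p98/median 1.36
top 0.75 [368. 178.] rect [ 559.2 -266.3  188.8  158.6   -7.4] n 1446 p98/median 1.2
top 0.63 [230. 216.] rect [427.9 237.6  98.6  63.9  -5. ] n 469 p98/median 1.44
side 0.98 [210. 200.] rect [429.1 232.1 101.2  76.1  -7. ] n 505 p98/median 1.48
side 0.71 [342. 302.] rect [ 591.5 -262.3   81.8   69.9   81.3] n 700 p98/median 1.61
side 0.63 [275. 364.] rect [ 383.2 -349.8   93.8   76.9   67.2] n 1233 p98/median 1.73
side 0.57 [263. 173.] rect [630.8 309.9 139.9  81.4  76.3] n 583 p98/median 1.58
```

```bash

python3 -m pendant '[[[-0.31,-0.37,2,0.017,-0.007,-0.06,50],[0,0,0,0,0,0,50]]]'
python3 go.py 535.8 91.5 114 79.8
```

```text
time: 22.03
ee_pos: [0.536, 0.0915, 0.1512]
tcp_rot: [180.0, 0.0, 80.8]
wrist_force: [-1.0, 0.6, -1.9]
opening: 0.0631
t 22.03 p [536.   91.5 151.2] rpy [180.    0.   80.8] F [-1.   0.6 -1.9] op 63.1 q6 109.0
shift cm [ 0.   -0.02  3.72] turn [0.    0.    0.018] rows 0.9 0.1
```

```bash

python3 -m pendant '[[[0,0,1.5,0,0,0.018,50],[0,0,1.2,0,0,0,50],[0,0,0.6,0,0,0,50],[0,0,0.2,0,0,0,50]]]'
python3 go.py 535.8 91.5 114 79.8
```

```text
time: 22.37
ee_pos: [0.5369, 0.0917, 0.1169]
tcp_rot: [179.8, -0.1, 79.9]
wrist_force: [0.8, 0.6, -0.3]
opening: 0.0638
t 22.37 p [536.9  91.7 116.9] rpy [ 1.798e+02 -1.000e-01  7.990e+01] F [ 0.8  0.6 -0.3] op 63.8 q6 110.0
shift cm [-0.04 -0.11  0.29] turn [ 0.003 -0.001  0.002] rows 0.1 0.0
```

```bash

python3 -m pendant '[[[0,-0.1,0.3,0,0,0,50],[0,0,0,0,0,0,100],[0,0,0,0,0,0,100],[0,0,0,0,0,0,100],[0,0,0,0,0,0,100]]]'
python3 -m pendant '[[[0,0,-1,0,0,0,100],[0,0,-2,0,0,0,100],[0,0,-3,0,0,0,100],[0,0,-3,0,0,0,100],[0,0,0,0,0,0,100]]]' 
python3 go.py 543.9 136.8 205 79.8; python3 plates.py | grep side
python3 - <<'E'
from lib import *
c=lambda x,y,z:(528+.984*x+.177*y,48.2-.177*x+.984*y,z)
q=np.array([c(sx*33,(np.sin(np.radians(32))*a+10*np.sin(np.radians(58))*0),4+a*np.cos(np.radians(32))) for sx in(-1,1) for a in(0,100)])/1000
print("expected leaning plate extent side",proj("side",q).round(0).tolist(), "centre",proj("side",q).mean(0).round(0))
E
```

```text
time: 22.78
ee_pos: [0.5366, 0.0921, 0.1158]
tcp_rot: [179.7, -0.1, 80.0]
wrist_force: [-0.2, 0.8, 1.0]
opening: 0.0851
time: 23.2
ee_pos: [0.5351, 0.0918, 0.212]
tcp_rot: [179.7, -0.1, 80.0]
wrist_force: [0.6, 0.3, 1.7]
opening: 0.0854
t 23.2 p [535.1  91.8 212. ] rpy [ 1.797e+02 -1.000e-01  8.000e+01] F [0.6 0.3 1.7] op 85.4 q6 110.0
shift cm [4.58 0.08 0.71] turn [ 0.006 -0.002  0.003] rows 1.1 0.1
side 0.97 [210. 200.] rect [430.4 232.8 103.   82.   -5.1] n 542 p98/median 1.46
side 0.86 [262. 214.] rect [549.4 111.5 169.8  71.5  72.3] n 881 p98/median 1.52
side 0.84 [342. 302.] rect [ 590.5 -259.7   79.9   69.1   83.7] n 707 p98/median 1.65
expected leaning plate extent side [[253.0, 233.0], [248.0, 197.0], [276.0, 230.0], [272.0, 194.0]] centre [262. 214.]
```

```bash

python3 -m pendant '[[[2.4,0,0,0,0,0,0],[2.2,0,0,0,0,0,0],[0,0,0,0,0,0,0],[0,0,0,0,0,0,0],[0,0,0,0,0,0,0]]]' 
python3 -m pendant '[[[0,0,4,0,0,0,0],[0,0,4,0,0,0,0],[0,0,3.5,0,0,0,0],[0,0,2.7,0,0,0,0],[0,0,0,0,0,0,0]]]' 
python3 go.py 543.9 136.8 64 79.8
```

```text
time: 23.82
ee_pos: [0.5396, 0.137, 0.1991]
tcp_rot: [-179.4, 0.3, 79.9]
wrist_force: [-0.5, -0.8, -1.1]
opening: 0.0254
time: 24.23
ee_pos: [0.5376, 0.1331, 0.0522]
tcp_rot: [-179.6, 0.3, 79.8]
wrist_force: [-1.3, -0.2, -0.3]
opening: 0.0
t 24.23 p [537.6 133.1  52.2] rpy [-179.6    0.3   79.8] F [-1.3 -0.2 -0.3] op 0.0 q6 114.0
shift cm [ 0.47  0.55 -1.19] turn [-0.008  0.005 -0.   ] rows 0.3 0.1
```

```bash

python3 -m pendant '[[[0.2,0.55,-1.3,-0.008,0.005,0,0],[0,0,0,0,0,0,0]]]' 
python3 go.py 543 132 65 79.8
python3 -m pendant '[[[-1.1,0,0,0,0,0,0],[-1,0,0,0,0,0,0],[-0.8,0,0,0,0,0,0],[-0.8,0,0,0,0,0,0],[-0.8,0,0,0,0,0,0]]]' 
python3 -m pendant '[[[-0.8,0,0,0,0,0,0],[-0.8,0,0,0,0,0,0],[-0.8,0,0,0,0,0,0],[-0.8,0,0,0,0,0,0],[-0.8,0,0,0,0,0,0]]]' 
python3 go.py 528 48.2 64 79.8
```

```text
time: 24.4
ee_pos: [0.5427, 0.1328, 0.0661]
tcp_rot: [-179.9, 0.0, 79.7]
wrist_force: [0.5, 0.8, 0.7]
opening: -0.0001
t 24.4 p [542.7 132.8  66.1] rpy [-179.9    0.    79.7] F [0.5 0.8 0.7] op -0.1 q6 114.0
shift cm [-0.07  0.04  0.11] turn [-0.002  0.001 -0.002] rows 0.0 0.0
time: 24.82
ee_pos: [0.5382, 0.0853, 0.0749]
tcp_rot: [179.5, -0.2, 79.8]
wrist_force: [-1.0, 0.2, -0.4]
opening: -0.0001
time: 25.23
ee_pos: [0.5302, 0.0408, 0.0755]
tcp_rot: [179.4, -0.2, 79.7]
wrist_force: [0.6, -0.3, 0.1]
opening: -0.0001
t 25.23 p [530.2  40.8  75.5] rpy [179.4  -0.2  79.7] F [ 0.6 -0.3  0.1] op -0.1 q6 105.0
shift cm [ 0.68 -0.36  1.15] turn [ 0.01  -0.004 -0.002] rows 0.3 0.1
```

```bash

python3 -m pendant '[[[2,0,-2,0,0,0,0],[1,0,-4,0,0,0,100],[0,0,-4,0,0,0,100],[0,0,-3,0,0,0,100],[0,0,0,0,0,0,100]]]' 
python3 plates.py; python3 go.py 515.3 -18 60 79.8
```

```text
time: 25.65
ee_pos: [0.5312, 0.0666, 0.2069]
tcp_rot: [179.9, -0.0, 79.5]
wrist_force: [1.1, -0.5, 0.6]
opening: 0.0481
top 0.82 [229. 217.] rect [427.2 239.9  97.5  62.1  -9.3] n 456 p98/median 1.43
top 0.64 [371. 170.] rect [ 587.8 -276.1  102.3   69.7   81.8] n 504 p98/median 1.35
top 0.63 [312. 192.] rect [504.7 -58.1  61.5  18.1  -1.5] n 77 p98/median 1.04
side 0.91 [270. 246.] rect [514.2 -22.4 111.2  69.   79.1] n 735 p98/median 1.05
side 0.9 [209. 201.] rect [428.6 232.5 103.2  81.8  -5.3] n 558 p98/median 1.5
side 0.84 [342. 302.] rect [ 591.2 -259.4   76.3   70.3   82.9] n 669 p98/median 1.45
side 0.35 [326. 176.] rect [821.1 231.3 284.6  74.2  59.7] n 939 p98/median 1.3
t 25.85 p [529.4  66.3 199.6] rpy [-1.796e+02  1.000e-01  7.950e+01] F [ 0.4 -0.6 -1.3] op 76.5 q6 108.0
shift cm [-8.51  0.24 13.98] turn [-0.006  0.002 -0.006] rows 4.0 0.1
```

```bash

python3 -m pendant '[[[-2.1,0.07,3.3,-0.006,0,-0.006,100],[-2.1,0.07,3.3,0,0,0,100],[-2.1,0.07,3.3,0,0,0,100],[-2.1,0.07,3.2,0,0,0,100],[0,0,0,0,0,0.0,100]]]' 
python3 go.py 515.3 -18 25 79.8  515.3 -18 5 79.8
```

```text
time: 26.27
ee_pos: [0.5129, -0.0193, 0.0569]
tcp_rot: [-179.6, 0.1, 80.0]
wrist_force: [-0.8, 0.2, -1.6]
opening: 0.0857
t 26.27 p [512.9 -19.3  56.9] rpy [-1.796e+02  1.000e-01  8.000e+01] F [-0.8  0.2 -1.6] op 85.7 q6 98.0
shift cm [0.18 0.23 3.19] turn [-0.007  0.002  0.004] rows 0.8 0.1
shift cm [-0. -0.  2.] turn [0. 0. 0.] rows 0.5 0.0
```

```bash

python3 -m pendant '[[[0.2,0.3,1.8,-0.007,0,0,100],[0,0.1,1.6,-0.003,0,0,100],[0,0.1,0.6,0,0,0,100],[0,0,0,0,0,0,100]]]' 
python3 go.py 515.3 -18 3 79.8
```

```text
time: 26.6
ee_pos: [0.5126, -0.0198, 0.0089]
tcp_rot: [-179.6, 0.2, 79.8]
wrist_force: [0.4, -0.3, 0.9]
opening: 0.0851
t 26.6 p [512.6 -19.8   8.9] rpy [-179.6    0.2   79.8] F [ 0.4 -0.3  0.9] op 85.1 q6 98.0
shift cm [0.22 0.23 0.59] turn [-0.007  0.003  0.001] rows 0.2 0.1
```

```bash

python3 -m pendant '[[[0.22,0.23,0.55,-0.007,0.003,0,100],[0,0,0,0,0,0,80],[0,0,0,0,0,0,60],[0,0,0,0,0,0,60],[0,0,0,0,0,0,50]]]' 40
python3 -m pendant '[[[0,0,0,0,0,0,50],[0,0,-2,0,0,0,50],[0,0,-3,0,0,0,50],[0,0,-3,0,0,0,50],[0,0,-3,0,0,0,50]]]' 
python3 -m pendant '[[[-3.4,1.6,-0.4,0,0,-0.01,50],[-3.4,1.6,-0.4,0,0,-0.01,50],[-3.4,1.6,-0.4,0,0,-0.01,50],[-3.4,1.6,-0.4,0,0,-0.01,50],[-3.4,1.6,-0.3,0,0,0,50]]]' 
python3 -m pendant '[[[-3.4,1.5,-0.3,0,0,0,50],[-2.8,1.0,0,0,0,0,50],[0,0,0,0,0,0,50]]]' 
python3 go.py 588.5 -276 125 82.6
```

```text
time: 27.02
ee_pos: [0.5165, -0.017, 0.0054]
tcp_rot: [179.9, -0.0, 79.9]
wrist_force: [-0.5, 0.2, -0.3]
opening: 0.0646
time: 27.43
ee_pos: [0.5127, -0.0166, 0.1133]
tcp_rot: [-179.5, 0.1, 79.9]
wrist_force: [0.7, -0.8, -1.0]
opening: 0.0646
time: 27.85
ee_pos: [0.5708, -0.197, 0.1445]
tcp_rot: [179.6, -0.0, 83.0]
wrist_force: [0.3, 0.6, -0.9]
opening: 0.0647
time: 28.1
ee_pos: [0.5899, -0.2711, 0.1485]
tcp_rot: [179.4, 0.1, 82.8]
wrist_force: [0.2, 0.6, -1.7]
opening: 0.0641
t 28.1 p [ 589.9 -271.1  148.5] rpy [1.794e+02 1.000e-01 8.280e+01] F [ 0.2  0.6 -1.7] op 64.1 q6 72.0
shift cm [-0.5  -0.1   2.35] turn [0.01  0.001 0.004] rows 0.6 0.1
```

```bash

python3 -m pendant '[[[-0.3,-0.15,2.2,0.01,0,0.004,50],[0,0,2,0,0,0,50],[0,0,0,0,0,0,50]]]' 
python3 go.py 588.5 -274.5 80 82.6
```

```text
time: 28.35
ee_pos: [0.5891, -0.2775, 0.1063]
tcp_rot: [179.9, 0.1, 82.3]
wrist_force: [-0.9, -0.2, -2.1]
opening: 0.0642
t 28.35 p [ 589.1 -277.5  106.3] rpy [1.799e+02 1.000e-01 8.230e+01] F [-0.9 -0.2 -2.1] op 64.2 q6 72.0
shift cm [ 0.29 -0.1   2.63] turn [ 0.002  0.002 -0.005] rows 0.6 0.0
```

```bash

python3 -m pendant '[[[0,0,0,0,0,0,50]]]' 
python3 go.py 588.5 -274.5 75 82.6
```

```text
time: 28.43
ee_pos: [0.5889, -0.2773, 0.1064]
tcp_rot: [179.9, 0.1, 82.3]
wrist_force: [0.4, 0.4, -1.0]
opening: 0.0644
t 28.43 p [ 588.9 -277.3  106.4] rpy [1.799e+02 1.000e-01 8.230e+01] F [ 0.4  0.4 -1. ] op 64.4 q6 72.0
shift cm [ 0.28 -0.08  3.13] turn [ 0.002  0.002 -0.005] rows 0.8 0.0
```

```bash

python3 -m pendant '[[[0.28,-0.08,1.6,0.002,0.002,-0.005,50],[0,0,0.8,0,0,0,50]]]' 
python3 go.py 588.5 -274.5 60 82.6

```

```text
time: 28.6
ee_pos: [0.5895, -0.2743, 0.0854]
tcp_rot: [179.8, 0.0, 82.7]
wrist_force: [-0.4, 0.4, -2.4]
opening: 0.0646
t 28.6 p [ 589.5 -274.3   85.4] rpy [179.8   0.   82.7] F [-0.4  0.4 -2.4] op 64.6 q6 72.0
shift cm [-0.03 -0.11  2.54] turn [0.003 0.001 0.001] rows 0.6 0.0
```

```bash

python3 -m pendant '[[[0,-0.1,1.3,0.003,0,0,50],[0,0,0.9,0,0,0,50]]]' 
python3 go.py 588.5 -274.5 45 82.6
python3 -m pendant '[[[0,-0.05,1.2,0.002,0,0,50],[0,0,0.9,0,0,0,50]]]' 
python3 go.py 588.5 -274.5 22 82.6

```

```text
time: 28.77
ee_pos: [0.5896, -0.2739, 0.0647]
tcp_rot: [179.8, 0.1, 82.7]
wrist_force: [-0.1, 0.7, -1.1]
opening: 0.0643
t 28.77 p [ 589.6 -273.9   64.7] rpy [1.798e+02 1.000e-01 8.270e+01] F [-0.1  0.7 -1.1] op 64.3 q6 72.0
shift cm [-0.07 -0.11  1.97] turn [0.003 0.002 0.002] rows 0.5 0.0
time: 28.93
ee_pos: [0.5901, -0.2746, 0.0439]
tcp_rot: [179.8, 0.2, 82.7]
wrist_force: [-2.4, -4.8, 4.8]
opening: 0.0648
t 28.93 p [ 590.1 -274.6   43.9] rpy [179.8   0.2  82.7] F [-2.4 -4.8  4.8] op 64.8 q6 72.0
shift cm [-0.   -0.17  2.19] turn [0.004 0.004 0.002] rows 0.5 0.1
```

```bash

python3 -m pendant '[[[-0.2,-0.15,0.1,0.004,0.003,0,50],[-0.1,0,0.7,0,0,0,50]]]' 
python3 go.py 588.5 -276.5 22 82.6

```

```text
time: 29.1
ee_pos: [0.5907, -0.2773, 0.0368]
tcp_rot: [179.7, 0.0, 82.8]
wrist_force: [-0.4, -0.5, 5.8]
opening: 0.0646
t 29.1 p [ 590.7 -277.3   36.8] rpy [179.7   0.   82.8] F [-0.4 -0.5  5.8] op 64.6 q6 72.0
shift cm [ 0.05 -0.24  1.48] turn [0.006 0.    0.003] rows 0.4 0.1
```

```bash
python3 ov.py c3 -1.4
```

```text
(no output)
```

View pics/c3.png

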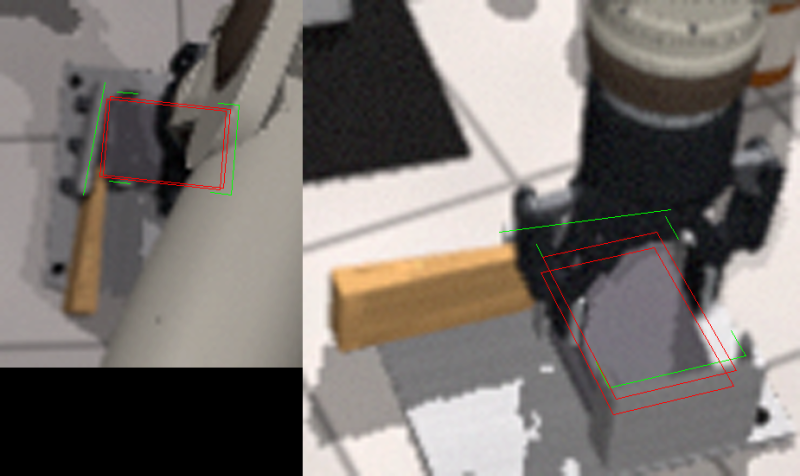

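```bash

python3 -m pendant '[[[0,-0.25,0.2,0.006,0,0.003,50],[0,0,0.5,0,0,0,50]]]' 
python3 go.py 588.5 -277 20 82.6
python3 -m pendant '[[[0,0,0.6,0,0,0,50]]]' 
python3 go.py 588.5 -277 20 82.6

```

```text
time: 29.37
ee_pos: [0.5908, -0.2775, 0.0322]
tcp_rot: [179.7, 0.0, 82.6]
wrist_force: [-8.1, 4.4, 42.1]
opening: 0.0644
t 29.37 p [ 590.8 -277.5   32.2] rpy [179.7   0.   82.6] F [-8.1  4.4 42.1] op 64.4 q6 72.0
shift cm [ 0.02 -0.24  1.22] turn [0.006 0.001 0.   ] rows 0.3 0.1
time: 29.45
ee_pos: [0.5927, -0.2783, 0.0318]
tcp_rot: [179.3, 0.2, 82.6]
wrist_force: [-9.0, 4.0, 50.9]
opening: 0.0643
t 29.45 p [ 592.7 -278.3   31.8] rpy [179.3   0.2  82.6] F [-9.   4.  50.9] op 64.3 q6 72.0
shift cm [ 0.08 -0.45  1.17] turn [ 0.012  0.003 -0.   ] rows 0.3 0.1
```

```bash

python3 -m pendant '[[[0,-0.3,-1.5,0.01,0,0,50],[0,0,-2.5,0,0,0,50],[0,0,-2.5,0,0,0,50],[0,0,-2,0,0,0,50],[0,0,0,0,0,0,50]]]' 
python3 go.py 588.5 -277 125 82.6; python3 ov.py c4 -1.4
```

```text
time: 29.87
ee_pos: [0.5899, -0.2774, 0.1221]
tcp_rot: [179.7, 0.2, 82.6]
wrist_force: [1.4, -0.4, -0.2]
opening: 0.0646
t 29.87 p [ 589.9 -277.4  122.1] rpy [179.7   0.2  82.6] F [ 1.4 -0.4 -0.2] op 64.6 q6 72.0
shift cm [ 0.02 -0.15 -0.29] turn [0.005 0.003 0.001] rows 0.1 0.1
```

View pics/c4.png

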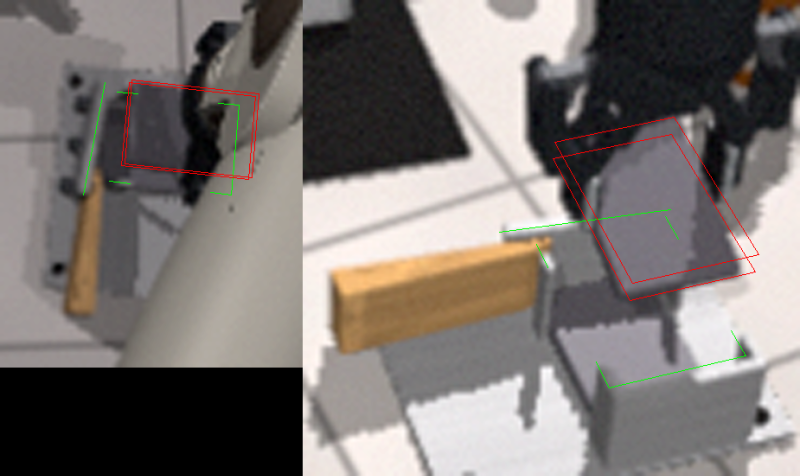

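```bash
python3 - <<'E'
from lib import *
o=bot.get_obs(); e=np.array(o["ee_pos"]); a=np.radians(o["tcp_rot"][2]);X=np.array([np.cos(a),np.sin(a),0]);Y=np.array([np.sin(a),-np.cos(a),0]);Z=np.array([0,0,1.])
s=bot.camera("side")[:,:,::-1]; u=(proj("side",e)[0]).astype(int)+[8,12]; K=11
ims=[]
for tilt,col in((0,(0,0,255)),(8,(0,255,0))):
    k=cv2.convertScaleAbs(cv2.resize(s[u[1]-25:u[1]+25,u[0]-18:u[0]+18],None,fx=K,fy=K,interpolation=cv2.INTER_CUBIC),alpha=2.2)
    t=np.radians(tilt); X2=X*np.cos(t)+Z*np.sin(t); Z2=Z*np.cos(t)-X*np.sin(t)
    for z in(-.0014,.0106):
        q=[e+X2*sx*.05+Y*sy*.033+Z2*z for sx,sy in((1,1),(1,-1),(-1,-1),(-1,1))]
        q=((proj("side",q)-u+[18,25]+.5)*K).astype(int); cv2.polylines(k,[q.reshape(-1,1,2)],True,col,1)
    ims.append(k)
cv2.imwrite("pics/c5.png",np.hstack(ims))
E
```

```text
(no output)
```

View pics/c5.png

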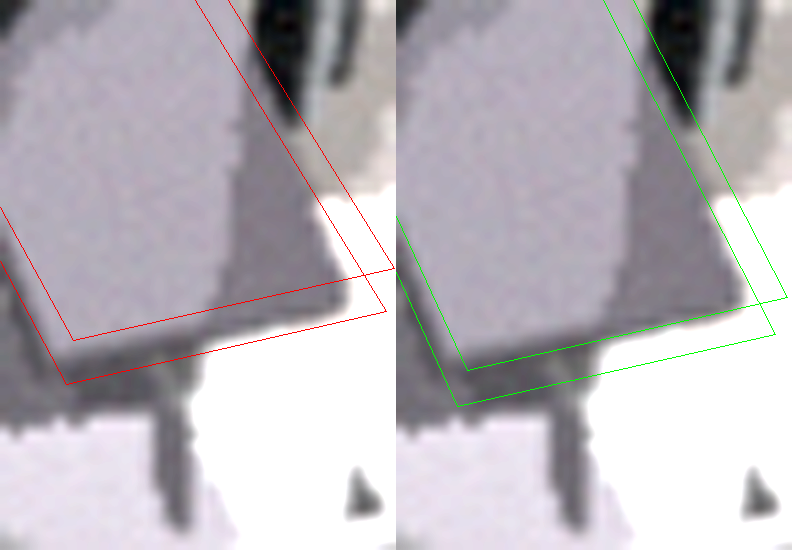

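```bash

python3 -m pendant '[[[3.5,-1.6,0.2,0,0,0,50],[3.5,-1.6,0.2,0,0,0,50],[3.5,-1.6,0.2,0,0,0,50],[3.5,-1.6,0.2,0,0,0,50],[3.5,-1.5,0.2,0,0,0,50]]]' 
python3 -m pendant '[[[3.5,-1.5,1,0,0,0,50],[2.9,-1.2,2,0,0,0,50],[0,0,2,0,0,0,50],[0,0,1.5,0,0,0,50],[0,0,0,0,0,0,50]]]' 
python3 go.py 515.3 -18 20 79.8
```

```text
time: 30.43
ee_pos: [0.5271, -0.0924, 0.0936]
tcp_rot: [-179.1, 0.0, 82.1]
wrist_force: [0.8, 0.7, -1.9]
opening: 0.0646
time: 30.85
ee_pos: [0.4983, -0.0151, 0.0182]
tcp_rot: [-178.4, 0.0, 82.5]
wrist_force: [-0.2, -1.6, 0.1]
opening: 0.0645
t 30.85 p [498.3 -15.1  18.2] rpy [-178.4    0.    82.5] F [-0.2 -1.6  0.1] op 64.5 q6 96.0
shift cm [-0.06  1.72 -0.23] turn [-0.028  0.001  0.047] rows 0.4 0.5
```

```bash

python3 -m pendant '[[[0,1.0,-0.2,-0.028,0,0.03,50],[0,0,0.4,0,0,0,50],[0,0,0.3,0,0,0,50],[0,0,0.3,0,0,0,50]]]' 
python3 go.py 510 -18 5 79.8
```

```text
time: 31.18
ee_pos: [0.5071, -0.0155, 0.0088]
tcp_rot: [-179.8, -0.1, 80.9]
wrist_force: [-0.1, 3.9, 8.7]
opening: 0.0644
t 31.18 p [507.1 -15.5   8.8] rpy [-1.798e+02 -1.000e-01  8.090e+01] F [-0.1  3.9  8.7] op 64.4 q6 97.0
shift cm [-0.2   0.32  0.38] turn [-0.003 -0.002  0.018] rows 0.1 0.2
```

```bash

python3 -m pendant '[[[0,0,0,0,0,0,100],[0,0,0,0,0,0,100],[0,0,0,0,0,0,100],[0,0,-3,0,0,0,100],[0,0,-4,0,0,0,100]]]' 
python3 -m pendant '[[[2,0,-4,0,0,0,100],[2,0,-4,0,0,0,100],[2,0,-2,0,0,0,100],[0,0,0,0,0,0,100]]]' 
python3 plates.py; python3 go.py 510 -18 60 80; python3 - <<'E'
from lib import *
for c in("side","top"):
    print(c,[(round(float(d["confidence"]),2),np.round(d["uv"],1).tolist()) for t in("wedge","wedge_butt") for d in bot.mark_of(c,t)])
E
```

```text
time: 31.6
ee_pos: [0.502, -0.017, 0.0721]
tcp_rot: [-178.9, 0.0, 80.8]
wrist_force: [2.3, -0.3, 0.6]
opening: 0.0852
time: 31.93
ee_pos: [0.514, 0.0403, 0.1792]
tcp_rot: [-179.1, 0.0, 80.6]
wrist_force: [0.4, 0.6, -0.3]
opening: 0.0855
top 0.58 [229. 216.] rect [427.6 239.6  99.1  66.4  -7.4] n 501 p98/median 1.47
top 0.58 [371. 170.] rect [ 586.8 -275.9  101.4   67.6   82.2] n 496 p98/median 1.27
side 0.95 [266. 246.] rect [505.  -16.4 107.2  68.1  81.4] n 680 p98/median 1.06
side 0.9 [209. 201.] rect [428.1 231.9 100.9  76.9  -6.6] n 520 p98/median 1.5
side 0.56 [275. 364.] rect [ 382.3 -349.4   93.8   79.1   67.2] n 1283 p98/median 1.72
side 0.55 [341. 302.] rect [ 589.1 -258.    75.5   69.3   84.4] n 651 p98/median 1.43
t 32.13 p [511.6  37.6 173.2] rpy [-178.7    0.2   80.5] F [0.5 0.3 0.1] op 85.3 q6 104.0
shift cm [-5.48  1.02 11.31] turn [-0.023  0.003  0.009] rows 3.1 0.2
side [(0.91, [302.2, 297.2]), (0.91, [276.3, 295.7])]
top [(0.55, [354.6, 190.5]), (0.61, [351.4, 207.1])]
```

```bash

python3 -m pendant '[[[-1.7,-0.1,3.6,-0.023,0,0.005,100],[-1.7,-0.1,3.6,0,0,0,100],[-1.5,0,3.5,0,0,0,100],[0,0,2.5,0,0,0,100],[0,0,0,0,0,0,100]]]' 
python3 go.py 505.5 -10 3 80.5
```

```text
time: 32.75
ee_pos: [0.4998, -0.0138, 0.0359]
tcp_rot: [179.8, 0.1, 80.1]
wrist_force: [-0.3, 0.1, 0.2]
opening: 0.0852
t 32.75 p [499.8 -13.8  35.9] rpy [1.798e+02 1.000e-01 8.010e+01] F [-0.3  0.1  0.2] op 85.2 q6 98.0
shift cm [0.48 0.49 3.29] turn [ 0.003  0.002 -0.008] rows 0.8 0.1
```

```bash

python3 -m pendant '[[[0.48,0.5,1.5,0.003,0,-0.008,100],[0,0.2,1.2,0,0,0,100],[0,0.1,0.4,0,0,0,100]]]' 
python3 go.py 505.5 -10 3 80.5
```

```text
time: 33.0
ee_pos: [0.5079, -0.0115, 0.0048]
tcp_rot: [-179.9, 0.1, 80.4]
wrist_force: [-0.3, -0.7, -0.3]
opening: 0.0854
t 33.0 p [507.9 -11.5   4.8] rpy [-1.799e+02  1.000e-01  8.040e+01] F [-0.3 -0.7 -0.3] op 85.4 q6 98.0
shift cm [ 0.11 -0.27  0.18] turn [-0.001  0.002 -0.001] rows 0.1 0.0
```

```bash

python3 -m pendant '[[[0.1,-0.2,0.2,0,0,0,80],[0,0,0,0,0,0,60],[0,0,0,0,0,0,60],[0,0,0,0,0,0,50],[0,0,0,0,0,0,50]]]' 60
python3 -m pendant '[[[0,0,0,0,0,0,50],[0,0,-2,0,0,0,50],[0,0,-3,0,0,0,50],[0,0,-3,0,0,0,50],[0,0,-3,0,0,0,50]]]' 
python3 -m pendant '[[[-3.5,1.65,-0.4,0,0,-0.01,50],[-3.5,1.65,-0.4,0,0,-0.01,50],[-3.5,1.6,-0.4,0,0,-0.01,50],[-3.5,1.6,-0.4,0,0,0,50],[-3.5,1.6,-0.3,0,0,0,50]]]' 
python3 -m pendant '[[[-3.5,1.5,-0.2,0,0,0,50],[-3.3,1.2,0,0,0,0,50],[0,0,0,0,0,0,50]]]' 
python3 go.py 588.3 -278 120 82.6
```

```text
time: 33.42
ee_pos: [0.5074, -0.0098, 0.0063]
tcp_rot: [179.9, 0.1, 80.4]
wrist_force: [0.4, 0.1, -0.8]
opening: 0.0637
time: 33.83
ee_pos: [0.5032, -0.0093, 0.1142]
tcp_rot: [-179.5, 0.2, 80.5]
wrist_force: [1.0, -0.4, -0.5]
opening: 0.0638
time: 34.25
ee_pos: [0.5626, -0.1944, 0.1454]
tcp_rot: [179.7, 0.1, 83.0]
wrist_force: [0.1, 0.9, -1.3]
opening: 0.0636
time: 34.5
ee_pos: [0.5827, -0.275, 0.1483]
tcp_rot: [179.5, 0.2, 82.7]
wrist_force: [0.5, -0.4, -0.2]
opening: 0.0637
t 34.5 p [ 582.7 -275.   148.3] rpy [179.5   0.2  82.7] F [ 0.5 -0.4 -0.2] op 63.7 q6 72.0
shift cm [-0.21  0.57  2.84] turn [0.008 0.004 0.002] rows 0.7 0.1
```

```bash

python3 -m pendant '[[[-0.2,0.5,2.2,0.008,0.004,0.002,50],[0,0,1.8,0,0,0,50],[0,0,0.5,0,0,0,50],[0,0,0,0,0,0,50]]]' 
python3 go.py 588.3 -278 70 82.6
```

```text
time: 34.83
ee_pos: [0.588, -0.2815, 0.1025]
tcp_rot: [179.9, 0.0, 82.3]
wrist_force: [-0.2, 0.6, -0.6]
opening: 0.0641
t 34.83 p [ 588.  -281.5  102.5] rpy [179.9   0.   82.3] F [-0.2  0.6 -0.6] op 64.1 q6 72.0
shift cm [ 0.35 -0.02  3.25] turn [ 0.001  0.    -0.005] rows 0.8 0.0
```

```bash

python3 -m pendant '[[[0.35,-0.02,1.5,0,0,-0.005,50],[0,-0.05,0.8,0,0,0,50]]]' 
python3 go.py 588.3 -278 60 82.6
python3 -m pendant '[[[0,-0.1,1.3,0.003,0,0,50],[0,0,0.6,0,0,0,50]]]' 
python3 go.py 588.3 -278 40 82.6
```

```text
time: 35.0
ee_pos: [0.5885, -0.2776, 0.0817]
tcp_rot: [179.8, 0.1, 82.7]
wrist_force: [-0.3, 0.4, -2.7]
opening: 0.0641
t 35.0 p [ 588.5 -277.6   81.7] rpy [1.798e+02 1.000e-01 8.270e+01] F [-0.3  0.4 -2.7] op 64.1 q6 72.0
shift cm [-0.04 -0.02  2.17] turn [0.004 0.001 0.001] rows 0.5 0.0
time: 35.17
ee_pos: [0.5879, -0.277, 0.0632]
tcp_rot: [179.9, 0.1, 82.7]
wrist_force: [-0.5, 0.6, -1.3]
opening: 0.0634
t 35.17 p [ 587.9 -277.    63.2] rpy [1.799e+02 1.000e-01 8.270e+01] F [-0.5  0.6 -1.3] op 63.4 q6 72.0
shift cm [-0.09  0.05  2.32] turn [0.003 0.002 0.002] rows 0.6 0.0
```

```bash

python3 -m pendant '[[[-0.1,0.03,0.8,0.003,0.002,0.002,50],[0,0,0.4,0,0,0,50]]]' 
python3 go.py 588.3 -278 45 82.6
python3 -m pendant '[[[0,0,0.4,0,0,0,50],[0,0,0.3,0,0,0,50]]]' 
python3 go.py 588.3 -278 22 82.6
```

```text
time: 35.33
ee_pos: [0.5896, -0.2783, 0.0546]
tcp_rot: [179.7, 0.1, 82.6]
wrist_force: [1.3, 0.3, -0.4]
opening: 0.0639
t 35.33 p [ 589.6 -278.3   54.6] rpy [1.797e+02 1.000e-01 8.260e+01] F [ 1.3  0.3 -0.4] op 63.9 q6 72.0
shift cm [ 0.02 -0.13  0.96] turn [0.005 0.002 0.   ] rows 0.2 0.0
time: 35.5
ee_pos: [0.5902, -0.2785, 0.0483]
tcp_rot: [179.6, 0.1, 82.6]
wrist_force: [0.2, -0.0, -1.5]
opening: 0.0638
t 35.5 p [ 590.2 -278.5   48.3] rpy [1.796e+02 1.000e-01 8.260e+01] F [ 0.2 -0.  -1.5] op 63.8 q6 72.0
shift cm [ 0.03 -0.21  2.63] turn [0.007 0.002 0.001] rows 0.6 0.1
```

Past the wedge's top without contact.

```bash

python3 -m pendant '[[[0,-0.2,0.8,0.007,0,0,50],[0,0,0.5,0,0,0,50]]]' 
python3 go.py 588.3 -278 22 82.6
python3 -m pendant '[[[0,0,0.5,0,0,0,50],[0,0,0.3,0,0,0,50]]]' 
python3 go.py 588.3 -278 22 82.6
```

```text
time: 35.67
ee_pos: [0.5898, -0.2786, 0.0356]
tcp_rot: [179.8, 0.2, 82.7]
wrist_force: [0.4, 0.6, -1.5]
opening: 0.064
t 35.67 p [ 589.8 -278.6   35.6] rpy [179.8   0.2  82.7] F [ 0.4  0.6 -1.5] op 64.0 q6 72.0
shift cm [ 0.05 -0.16  1.36] turn [0.003 0.003 0.001] rows 0.3 0.0
time: 35.83
ee_pos: [0.5896, -0.2785, 0.0259]
tcp_rot: [179.9, 0.2, 82.7]
wrist_force: [2.8, -0.3, -0.0]
opening: 0.064
t 35.83 p [ 589.6 -278.5   25.9] rpy [179.9   0.2  82.7] F [ 2.8 -0.3 -0. ] op 64.0 q6 72.0
shift cm [ 0.04 -0.14  0.39] turn [0.002 0.003 0.001] rows 0.1 0.0
```

```bash

python3 -m pendant '[[[0,-0.1,0.3,0,0,0,50],[0,0,0,0,0,0,100],[0,0,0,0,0,0,100],[0,0,0,0,0,0,100],[0,0,-2,0,0,0,100]]]' 
python3 -m pendant '[[[0,0,-3,0,0,0,100],[0,0,-4,0,0,0,100],[0,0,-4,0,0,0,100],[0,0,-3,0,0,0,100],[0,0,0,0,0,0,100]]]' 
python3 -m pendant '[[[3.7,-1.7,-0.3,0,0,0,100],[3.7,-1.7,-0.3,0,0,0,100],[3.7,-1.7,-0.3,0,0,0,100],[3.7,-1.7,-0.3,0,0,0,100],[3.7,-1.7,-0.3,0,0,0,100]]]' 
python3 -m pendant '[[[3.7,-1.7,0,0,0,0,100],[3.7,-1.7,0,0,0,0,100],[3.7,-1.7,0,0,0,0,100],[3.7,-1.7,0,0,0,0,100],[3.7,-1.7,0,0,0,0,100]]]' 
python3 -m pendant '[[[3.7,-1.7,0,0,0,0,100],[3.7,-1.7,0,0,0,0,100],[0,0,0,0,0,-0.12,100],[0,0,0,0,0,-0.12,100],[0,0,0,0,0,-0.12,100]]]' 
python3 -m pendant '[[[0,0,0,0,0,-0.12,100],[0,0,0,0,0,-0.12,100],[0,0,0,0,0,-0.12,100],[0,0,0,0,0,-0.12,100],[0,0,0,0,0,-0.12,100]]]' 
python3 -m pendant '[[[0,0,0,0,0,-0.12,100],[0,0,0,0,0,-0.12,100],[0,0,0,0,0,-0.12,100],[0,0,0,0,0,-0.12,100],[0,0,0,0,0,-0.12,100]]]' 
python3 plates.py; python3 go.py 427.6 239.5 80 172.8 427.6 239.5 0 172.8
```

```text
time: 36.25
ee_pos: [0.5863, -0.2773, 0.0373]
tcp_rot: [-179.7, 0.0, 82.7]
wrist_force: [0.1, -1.0, 0.4]
opening: 0.0852
time: 36.67
ee_pos: [0.5842, -0.2767, 0.184]
tcp_rot: [-179.5, -0.0, 82.6]
wrist_force: [0.7, 0.0, 1.4]
opening: 0.0856
time: 37.08
ee_pos: [0.523, -0.0837, 0.1983]
tcp_rot: [-179.4, 0.1, 82.0]
wrist_force: [1.6, 0.4, 0.1]
opening: 0.0854
time: 37.5
ee_pos: [0.4601, 0.115, 0.1996]
tcp_rot: [-179.5, 0.1, 81.8]
wrist_force: [1.8, 1.0, -0.3]
opening: 0.0853
time: 37.92
ee_pos: [0.4308, 0.2025, 0.1999]
tcp_rot: [-179.5, -0.1, 103.0]
wrist_force: [-0.6, -1.5, -0.5]
opening: 0.0855
time: 38.33
ee_pos: [0.4291, 0.203, 0.1994]
tcp_rot: [-179.6, -0.4, 138.7]
wrist_force: [-0.2, -0.2, 0.2]
opening: 0.0857
time: 38.75
ee_pos: [0.428, 0.202, 0.1989]
tcp_rot: [-179.8, -0.6, 174.5]
wrist_force: [-0.5, 0.1, 0.4]
opening: 0.0857
top 0.8 [372. 169.] rect [ 588.2 -281.4  103.    68.5   84.8] n 518 p98/median 1.06
top 0.3 [293. 190.] rect [521.4  21.9 215.8 169.9  79.7] n 2415 p98/median 6.8
side 0.89 [343. 300.] rect [ 596.4 -255.8   85.2   70.9   81.9] n 776 p98/median 1.22
side 0.81 [209. 201.] rect [427.4 232.1  99.   74.7  -9.7] n 476 p98/median 1.49
t 38.95 p [428.1 202.1 198.9] rpy [-179.8   -0.6  173.9] F [ 0.  -0.8 -0.3] op 85.4 q6 31.0
shift cm [ 0.33  3.75 11.89] turn [-0.003 -0.01   0.019] rows 3.0 0.2
shift cm [-0. -0.  8.] turn [0. 0. 0.] rows 2.0 0.0
```

```bash

python3 -m pendant '[[[0.1,1.3,3.8,0,-0.01,0.019,100],[0.1,1.3,3.8,0,0,0,100],[0.1,1,3.5,0,0,0,100],[0,0,2.5,0,0,0,100],[0,0,0,0,0,0,100]]]' 
python3 go.py 427.6 239.5 2 172.8
```

```text
time: 39.37
ee_pos: [0.4309, 0.2394, 0.0606]
tcp_rot: [180.0, 0.4, 171.4]
wrist_force: [-0.4, -1.2, -0.9]
opening: 0.0853
t 39.37 p [430.9 239.4  60.6] rpy [180.    0.4 171.4] F [-0.4 -1.2 -0.9] op 85.3 q6 38.0
shift cm [ 0.36 -0.05  5.86] turn [ 0.001  0.007 -0.024] rows 1.4 0.2
```

```bash

python3 -m pendant '[[[0.36,0,2.6,0,0.007,-0.024,100],[0,0,2,0,0,0,100],[0,0,0.8,0,0,0,100],[0,0,0,0,0,0,100]]]' 
python3 go.py 427.6 239.5 2 172.8
```

```text
time: 39.7
ee_pos: [0.4281, 0.2402, 0.0083]
tcp_rot: [179.9, 0.0, 172.2]
wrist_force: [0.3, -0.6, 0.1]
opening: 0.0854
t 39.7 p [428.1 240.2   8.3] rpy [179.9   0.  172.2] F [ 0.3 -0.6  0.1] op 85.4 q6 37.0
shift cm [ 0.04 -0.08  0.63] turn [ 0.001  0.001 -0.011] rows 0.2 0.1
```

```bash

python3 -m pendant '[[[0,0,0.65,0,0,-0.01,100],[0,0,0,0,0,0,72],[0,0,0,0,0,0,60],[0,0,0,0,0,0,60],[0,0,0,0,0,0,50]]]' 50
python3 -m pendant '[[[0,0,0,0,0,0,50],[0,0,-2,0,0,0,50],[0,0,-3.5,0,0,0,50],[0,0,-4,0,0,0,50],[0,0,-4,0,0,0,50]]]'
python3 -m pendant '[[[-2.5,-2.6,-0.5,0,0,0,50],[-2.5,-2.6,-0.5,0,0,0,50],[-2.5,-2.6,-0.5,0,0,0,50],[-2.5,-2.6,0,0,0,0,50],[-2.3,-2.4,0,0,0,0,50]]]'
python3 -m pendant '[[[0,0,0,0,0,0.12,50],[0,0,0,0,0,0.12,50],[0,0,0,0,0,0.12,50],[0,0,0,0,0,0.12,50],[0,0,0,0,0,0.12,50]]]'
python3 -m pendant '[[[0,0,0,0,0,0.12,50],[0,0,0,0,0,0.12,50],[0,0,0,0,0,0.12,50],[0,0,0,0,0,0.12,50],[0,0,0,0,0,0.12,50]]]'
python3 -m pendant '[[[0,0,0,0,0,0.12,50],[0,0,0,0,0,0.12,50],[0,0,0,0,0,0.12,50]]]'
python3 go.py 535.8 91.5 148 79.8; python3 plates.py
```

```text
time: 40.12
ee_pos: [0.4326, 0.2415, 0.0109]
tcp_rot: [179.6, 0.6, 172.6]
wrist_force: [-0.3, -0.7, 0.5]
opening: 0.0426
time: 40.53
ee_pos: [0.4281, 0.2391, 0.1456]
tcp_rot: [179.9, 0.1, 172.5]
wrist_force: [0.4, 0.7, -0.1]
opening: 0.0428
time: 40.95
ee_pos: [0.5388, 0.0981, 0.1776]
tcp_rot: [179.3, 1.2, 173.1]
wrist_force: [0.7, 0.8, -0.1]
opening: 0.0427
time: 41.37
ee_pos: [0.5438, 0.0907, 0.1801]
tcp_rot: [178.6, 0.7, 137.5]
wrist_force: [0.3, -0.1, 0.0]
opening: 0.0428
time: 41.78
ee_pos: [0.5446, 0.0905, 0.1828]
tcp_rot: [178.2, -0.3, 101.7]
wrist_force: [0.8, -0.3, -0.0]
opening: 0.0426
time: 42.03
ee_pos: [0.5449, 0.0906, 0.1845]
tcp_rot: [178.3, -1.0, 80.2]
wrist_force: [-0.3, -0.9, -0.3]
opening: 0.0427
t 42.03 p [544.9  90.6 184.5] rpy [178.3  -1.   80.2] F [-0.3 -0.9 -0.3] op 42.7 q6 109.0
shift cm [-0.13 -1.02  3.62] turn [ 0.029 -0.017  0.007] rows 0.9 0.3
top 0.8 [228. 216.] rect [428.6 244.6  95.4  61.8  -4.7] n 445 p98/median 1.41
top 0.62 [372. 170.] rect [ 588.2 -281.   100.    65.8   83.2] n 446 p98/median 1.04
side 0.71 [209. 200.] rect [429.6 236.6 101.2  75.7  -6.7] n 517 p98/median 1.49
side 0.58 [267. 237.] rect [527.3  68.5 339.2 166.1  81.6] n 3479 p98/median 4.7
side 0.57 [275. 364.] rect [ 383.2 -349.8   93.8   76.9   67.2] n 1268 p98/median 1.73
side 0.56 [343. 300.] rect [ 596.4 -256.2   81.9   69.    82.2] n 725 p98/median 1.11
```

```bash

python3 -m pendant '[[[2.6,-2.8,0,0.029,-0.017,0,100],[2.6,-2.8,0,0,0,0,100],[2.6,-2.8,0,0,0,0,100],[2.6,-2.8,0,0,0,0,100],[2.4,-2.7,0,0,0,0,100]]]'
python3 -m pendant '[[[0,0,0,0,0,-0.12,100],[0,0,0,0,0,-0.12,100],[0,0,0,0,0,-0.12,100],[0,0,0,0,0,-0.12,100],[0,0,0,0,0,-0.12,100]]]' 
python3 -m pendant '[[[0,0,0,0,0,-0.12,100],[0,0,0,0,0,-0.12,100],[0,0,0,0,0,-0.12,100],[0,0,0,0,0,-0.12,100],[0,0,0,0,0,-0.12,100]]]' 
python3 -m pendant '[[[0,0,0,0,0,-0.12,100],[0,0,0,0,0,-0.12,100],[0,0,0,0,0,-0.12,100]]]' 
python3 plates.py; python3 go.py 428.3 241 60 173.5
```

```text
time: 42.65
ee_pos: [0.4268, 0.2381, 0.1829]
tcp_rot: [-180.0, 0.1, 81.4]
wrist_force: [0.5, -0.2, -0.1]
opening: 0.0851
time: 43.07
ee_pos: [0.4212, 0.2448, 0.1843]
tcp_rot: [180.0, 0.0, 117.4]
wrist_force: [-0.3, 1.1, -0.5]
opening: 0.0852
time: 43.48
ee_pos: [0.4209, 0.2452, 0.1851]
tcp_rot: [179.9, 0.0, 153.2]
wrist_force: [0.4, 0.2, 1.0]
opening: 0.0855
time: 43.73
ee_pos: [0.421, 0.2453, 0.1856]
tcp_rot: [179.9, 0.1, 174.7]
wrist_force: [0.6, -0.6, 0.1]
opening: 0.0852
top 0.84 [372. 170.] rect [ 586.4 -281.2  102.5   64.8   84.5] n 474 p98/median 1.05
top 0.42 [234. 207.] rect [457.7 224.5  36.2  32.7  -1. ] n 75 p98/median 1.54
side 0.81 [343. 300.] rect [ 596.1 -256.4   83.7   70.5   82.7] n 749 p98/median 1.22
side 0.71 [209. 200.] rect [429.  234.5  99.   79.8  -7. ] n 515 p98/median 1.49
t 43.93 p [421.  245.3 185.5] rpy [1.799e+02 1.000e-01 1.740e+02] F [ 0.2 -0.3  0.1] op 85.7 q6 36.0
shift cm [-0.76 -0.36 12.55] turn [0.001 0.001 0.008] rows 3.1 0.1
```

```bash

python3 -m pendant '[[[-0.4,-0.2,3.8,0,0,0,100],[-0.3,-0.1,3.8,0,0,0.008,100],[0,0,3.8,0,0,0,100],[0,0,2.6,0,0,0,100],[0,0,0,0,0,0,100]]]' 
python3 go.py 428.5 241.5 -2 173.3
```

```text
time: 44.35
ee_pos: [0.43, 0.2427, 0.0435]
tcp_rot: [179.7, 0.4, 172.7]
wrist_force: [-1.2, -0.5, -0.2]
opening: 0.0855
t 44.35 p [430.  242.7  43.5] rpy [179.7   0.4 172.7] F [-1.2 -0.5 -0.2] op 85.5 q6 37.0
shift cm [ 0.17 -0.16  4.54] turn [ 0.006  0.008 -0.011] rows 1.1 0.1
```

```bash

python3 -m pendant '[[[0.17,-0.16,2.4,0.006,0.008,-0.01,100],[0,0,1.4,0,0,0,100],[0,0,0.6,0,0,0,100],[0,0,0,0,0,0,100]]]' 
python3 go.py 428.5 241.5 -1 173.3
```

```text
time: 44.68
ee_pos: [0.429, 0.2418, 0.0015]
tcp_rot: [180.0, 0.0, 172.9]
wrist_force: [0.0, -0.1, -0.2]
opening: 0.0849
t 44.68 p [429.  241.8   1.5] rpy [180.    0.  172.9] F [ 0.  -0.1 -0.2] op 84.9 q6 37.0
shift cm [ 0.04 -0.04  0.25] turn [ 0.     0.    -0.008] rows 0.1 0.1
```

```bash

python3 -m pendant '[[[0,0,0.1,0,0,0,80],[0,0,0,0,0,0,70],[0,0,0,0,0,0,60],[0,0,0,0,0,0,50],[0,0,0,0,0,0,50]]]' 50
python3 -m pendant '[[[0,0,0,0,0,0,50],[0,0,-2,0,0,0,50],[0,0,-3.5,0,0,0,50],[0,0,-4,0,0,0,50],[0,0,-4,0,0,0,50]]]'
python3 -m pendant '[[[-2.5,-2.6,-0.5,0,0,0,50],[-2.5,-2.6,-0.5,0,0,0,50],[-2.5,-2.6,-0.5,0,0,0,50],[-2.5,-2.6,0,0,0,0,50],[-2.1,-2.4,0,0,0,0,50]]]'
python3 -m pendant '[[[0,0,0,0,0,0.12,50],[0,0,0,0,0,0.12,50],[0,0,0,0,0,0.12,50],[0,0,0,0,0,0.12,50],[0,0,0,0,0,0.12,50]]]'
python3 -m pendant '[[[0,0,0,0,0,0.12,50],[0,0,0,0,0,0.12,50],[0,0,0,0,0,0.12,50],[0,0,0,0,0,0.12,50],[0,0,0,0,0,0.12,50]]]'
python3 -m pendant '[[[0,0,0,0,0,0.12,50],[0,0,0,0,0,0.12,50],[0,0,0,0,0,0.12,50],[0,0,0,0,0,0,50]]]'
python3 go.py 535.8 91.5 148 79.8; python3 plates.py | grep side
```

```text
time: 45.1
ee_pos: [0.4319, 0.2436, 0.007]
tcp_rot: [179.7, 0.4, 172.7]
wrist_force: [0.4, -0.4, -1.2]
opening: 0.0629
time: 45.52
ee_pos: [0.4265, 0.2405, 0.1379]
tcp_rot: [-179.7, -0.4, 172.7]
wrist_force: [1.7, 0.2, -0.8]
opening: 0.0631
time: 45.93
ee_pos: [0.5354, 0.1, 0.1667]
tcp_rot: [179.7, 0.5, 173.4]
wrist_force: [0.9, -0.0, -0.7]
opening: 0.0628
time: 46.35
ee_pos: [0.5394, 0.0926, 0.1665]
tcp_rot: [179.5, 0.3, 137.8]
wrist_force: [0.5, 0.7, -1.0]
opening: 0.0635
time: 46.77
ee_pos: [0.5394, 0.0921, 0.1665]
tcp_rot: [179.4, -0.0, 102.0]
wrist_force: [-0.7, -0.7, -1.7]
opening: 0.0631
time: 47.1
ee_pos: [0.5392, 0.092, 0.1665]
tcp_rot: [179.5, -0.2, 80.2]
wrist_force: [0.7, -1.3, -0.8]
opening: 0.0632
t 47.1 p [539.2  92.  166.5] rpy [179.5  -0.2  80.2] F [ 0.7 -1.3 -0.8] op 63.2 q6 109.0
shift cm [-0.12 -0.34  1.85] turn [ 0.008 -0.004  0.007] rows 0.5 0.1
side 0.91 [344. 300.] rect [ 598.1 -257.3   80.2   70.1   82.6] n 714 p98/median 1.21
side 0.72 [263. 174.] rect [629.1 305.7 144.2  80.7  78.9] n 587 p98/median 1.56
```

```bash

python3 -m pendant '[[[-0.12,-0.34,2,0.008,-0.004,0.007,50],[0,0,1.5,0,0,0,50],[0,0,0.6,0,0,0,50],[0,0,0,0,0,0,50]]]'
python3 go.py 535.8 91.5 115 79.8
```

```text
time: 47.63
ee_pos: [0.5364, 0.0915, 0.1252]
tcp_rot: [179.9, -0.0, 80.9]
wrist_force: [0.6, 0.4, -0.4]
opening: 0.0627
t 47.63 p [536.4  91.5 125.2] rpy [179.9  -0.   80.9] F [ 0.6  0.4 -0.4] op 62.7 q6 109.0
shift cm [-0.01 -0.06  1.02] turn [ 0.002 -0.001  0.02 ] rows 0.3 0.2
```

```bash

python3 -m pendant '[[[0,0,0.6,0.002,0,0.02,50],[0,0,0.2,0,0,0,50],[0,0,0,0,0,0,50]]]'
python3 -m pendant '[[[0,0,0,0,0,0,100],[0,0,0,0,0,0,100],[0,0,0,0,0,0,100],[0,0,0,0,0,0,100],[0,0,0,0,0,0,100]]]'
python3 -m pendant '[[[0,0,-1,0,0,0,100],[0,0,-2,0,0,0,100],[0,0,-3,0,0,0,100],[0,0,-3,0,0,0,100],[0,0,0,0,0,0,100]]]' 
python3 plates.py | grep side
python3 -m pendant '[[[2.4,0,0,0,0,0,0],[2.2,0,0,0,0,0,0],[0,0,0,0,0,0,0],[0,0,0,0,0,0,0],[0,0,0,0,0,0,0]]]' 
python3 go.py 543.9 136.8 66 79.8
```

```text
time: 47.88
ee_pos: [0.5368, 0.0916, 0.1178]
tcp_rot: [179.9, -0.1, 79.8]
wrist_force: [-0.3, 0.4, -1.2]
opening: 0.0629
time: 48.3
ee_pos: [0.5379, 0.0918, 0.1201]
tcp_rot: [179.8, -0.1, 79.8]
wrist_force: [0.2, -0.1, 0.6]
opening: 0.0855
time: 48.72
ee_pos: [0.536, 0.0914, 0.2151]
tcp_rot: [179.9, -0.1, 79.9]
wrist_force: [1.4, 0.1, 1.1]
opening: 0.0852
side 0.8 [343. 300.] rect [ 596.8 -256.5   82.6   69.7   82.7] n 751 p98/median 1.19
time: 49.33
ee_pos: [0.5406, 0.1366, 0.2021]
tcp_rot: [-179.2, 0.3, 79.8]
wrist_force: [-0.6, -0.1, 0.3]
opening: 0.0256
t 49.33 p [540.6 136.6 202.1] rpy [-179.2    0.3   79.8] F [-0.6 -0.1  0.3] op 25.6 q6 114.0
shift cm [ 0.15  0.51 13.6 ] turn [-0.014  0.006 -0.   ] rows 3.3 0.1
```

```bash
python3 plates.py | grep side; python3 - <<'E'
from lib import *
s=bot.camera("side")[:,:,::-1]; cv2.imwrite("pics/r3.png",cv2.convertScaleAbs(cv2.resize(s[160:270,215:325],None,fx=4.5,fy=4.5,interpolation=cv2.INTER_CUBIC),alpha=1.5))
E
```

```text
side 0.93 [343. 300.] rect [ 596.1 -256.3   81.    68.    84.8] n 703 p98/median 1.1
side 0.88 [263. 214.] rect [548.9 113.1 167.5  69.7  70. ] n 861 p98/median 1.52
```

View pics/r3.png

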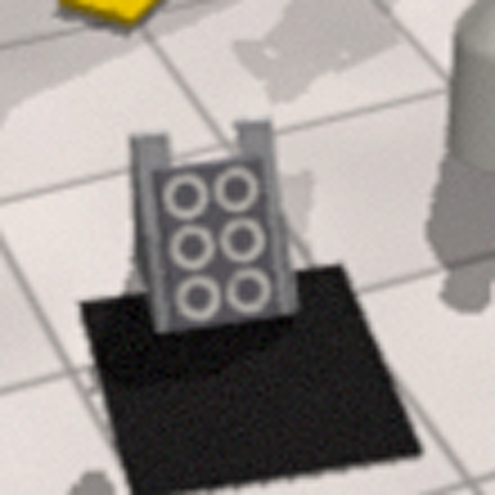

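The third plate stands leaning on the slope (wells out); the detector just missed it once. Push it over.

```bash

python3 -m pendant '[[[0.1,0.5,4,-0.014,0.006,0,0],[0,0,4,0,0,0,0],[0,0,3,0,0,0,0],[0,0,1.2,0,0,0,0],[0,0,0,0,0,0,0]]]' 
python3 go.py 543.9 136.8 66 79.8
```

```text
time: 50.0
ee_pos: [0.5479, 0.1346, 0.0799]
tcp_rot: [179.4, -0.3, 79.6]
wrist_force: [-0.1, -0.6, -0.4]
opening: 0.0
t 50.0 p [547.9 134.6  79.9] rpy [179.4  -0.3  79.6] F [-0.1 -0.6 -0.4] op 0.0 q6 114.0
shift cm [ 0.14 -0.45  1.39] turn [ 0.01  -0.005 -0.004] rows 0.4 0.1
```

```bash

python3 -m pendant '[[[0,-0.45,1.4,0.01,-0.005,-0.004,0],[0,0,0,0,0,0,0]]]' 
python3 -m pendant '[[[-1.1,0,0,0,0,0,0],[-1,0,0,0,0,0,0],[-0.8,0,0,0,0,0,0],[-0.8,0,0,0,0,0,0],[-0.8,0,0,0,0,0,0]]]' 
python3 -m pendant '[[[-0.8,0,0,0,0,0,0],[-0.8,0,0,0,0,0,0],[-0.8,0,0,0,0,0,0],[-0.8,0,0,0,0,0,0],[-0.8,0,0,0,0,0,0]]]' 
python3 -m pendant '[[[2,0,-2,0,0,0,0],[1,0,-4,0,0,0,100],[0,0,-4,0,0,0,100],[0,0,-3,0,0,0,100],[0,0,0,0,0,0,100]]]' 
python3 plates.py; python3 go.py 514.5 -16 60 80
```

```text
time: 50.17
ee_pos: [0.5432, 0.1348, 0.0655]
tcp_rot: [-179.9, 0.1, 79.8]
wrist_force: [-0.7, -0.1, -1.3]
opening: 0.0001
time: 50.58
ee_pos: [0.5366, 0.0875, 0.0698]
tcp_rot: [179.8, -0.1, 79.8]
wrist_force: [1.2, 0.7, 0.4]
opening: 0.0002
time: 51.0
ee_pos: [0.5294, 0.0429, 0.0714]
tcp_rot: [179.6, -0.1, 79.8]
wrist_force: [0.4, -0.1, 0.5]
opening: 0.0
time: 51.42
ee_pos: [0.5309, 0.0688, 0.2033]
tcp_rot: [-180.0, 0.1, 79.6]
wrist_force: [0.8, -0.3, 1.4]
opening: 0.0484
top 0.81 [372. 169.] rect [ 587.9 -281.9  101.    67.4   82.6] n 484 p98/median 1.05
top 0.66 [368. 178.] rect [ 559.6 -267.9  190.9  163.4   -7.4] n 1564 p98/median 1.21
top 0.65 [311. 193.] rect [506.5 -56.4  57.9  14.4  -1.5] n 80 p98/median 1.03
side 0.95 [344. 301.] rect [ 596.2 -258.1   81.    70.6   82.2] n 731 p98/median 1.26
side 0.61 [270. 246.] rect [514.8 -20.1 109.5  67.3  80.3] n 698 p98/median 1.05
t 51.62 p [529.1  68.5 195.9] rpy [-179.5    0.2   79.5] F [-0.9 -0.6 -1.4] op 76.2 q6 108.0
shift cm [-8.52  0.22 13.62] turn [-0.009  0.004 -0.008] rows 3.9 0.1
```

```bash

python3 -m pendant '[[[-2.05,0.12,3.3,-0.009,0.004,-0.008,100],[-2.05,0.12,3.3,0,0,0,100],[-2.05,0.12,3.3,0,0,0,100],[-2.05,0.12,3.6,0,0,0,100],[0,0,1,0,0,0.0,100]]]' 
python3 -m pendant '[[[0,0,0,0,0,0,100]]]' 
python3 go.py 515 -15 3 80
```

```text
time: 52.03
ee_pos: [0.5166, -0.0145, 0.0427]
tcp_rot: [-179.9, -0.1, 80.2]
wrist_force: [-0.2, 0.9, -0.4]
opening: 0.0852
time: 52.12
ee_pos: [0.5139, -0.0151, 0.0387]
tcp_rot: [-179.5, -0.0, 80.1]
wrist_force: [0.6, -0.3, 0.1]
opening: 0.0852
t 52.12 p [513.9 -15.1  38.7] rpy [-179.5   -0.    80.1] F [ 0.6 -0.3  0.1] op 85.2 q6 98.0
shift cm [0.03 0.14 3.57] turn [-0.009 -0.     0.002] rows 0.9 0.1
```

```bash

python3 -m pendant '[[[0,0.3,1.6,-0.009,0,0,100],[0,0.1,1.2,0,0,0,100],[0,0,0.4,0,0,0,100],[0,0,0,0,0,0,100]]]' 
python3 go.py 515 -15 3 80

```

```text
time: 52.45
ee_pos: [0.5167, -0.0146, 0.0051]
tcp_rot: [-179.8, -0.0, 80.1]
wrist_force: [-0.2, -0.3, 0.1]
opening: 0.0853
t 52.45 p [516.7 -14.6   5.1] rpy [-179.8   -0.    80.1] F [-0.2 -0.3  0.1] op 85.3 q6 98.0
shift cm [-0.07 -0.16  0.21] turn [-0.003 -0.     0.002] rows 0.1 0.0
```

```bash

python3 -m pendant '[[[0,-0.1,0.2,0,0,0,80],[0,0,0,0,0,0,60],[0,0,0,0,0,0,60],[0,0,0,0,0,0,50],[0,0,0,0,0,0,50]]]' 60
python3 -m pendant '[[[0,0,0,0,0,0,50],[0,0,-2,0,0,0,50],[0,0,-3,0,0,0,50],[0,0,-3,0,0,0,50],[0,0,-3,0,0,0,50]]]' 
python3 -m pendant '[[[-3.5,1.65,-0.4,0,0,-0.01,50],[-3.5,1.65,-0.4,0,0,-0.01,50],[-3.5,1.6,-0.4,0,0,-0.01,50],[-3.5,1.6,-0.4,0,0,0,50],[-3.5,1.6,-0.3,0,0,0,50]]]' 
python3 -m pendant '[[[-3.5,1.5,-0.2,0,0,0,50],[-3.3,1.1,0,0,0,0,50],[0,0,0,0,0,0,50],[0,0,2,0,0,0,50],[0,0,0,0,0,0,50]]]' 
python3 go.py 588.3 -278.5 100 82.6
```

```text
time: 52.87
ee_pos: [0.518, -0.013, 0.0073]
tcp_rot: [179.9, -0.1, 80.2]
wrist_force: [-0.1, 0.4, -0.7]
opening: 0.0639
time: 53.28
ee_pos: [0.5136, -0.0128, 0.1141]
tcp_rot: [-179.4, 0.0, 80.3]
wrist_force: [0.1, 0.3, -1.1]
opening: 0.0638
time: 53.7
ee_pos: [0.5722, -0.1982, 0.1438]
tcp_rot: [179.8, -0.1, 82.7]
wrist_force: [2.2, 0.7, -0.9]
opening: 0.0629
time: 54.12
ee_pos: [0.591, -0.2819, 0.1247]
tcp_rot: [179.7, 0.0, 82.3]
wrist_force: [-0.7, -0.0, -2.5]
opening: 0.0637
t 54.12 p [ 591.  -281.9  124.7] rpy [179.7   0.   82.3] F [-0.7 -0.  -2.5] op 63.7 q6 72.0
shift cm [ 0.3  -0.33  2.47] turn [ 0.005  0.    -0.006] rows 0.6 0.1
```

```bash

python3 -m pendant '[[[0.3,-0.3,1.8,0.005,0,-0.006,50],[0,0,1.2,0,0,0,50],[0,0,0,0,0,0,50]]]' 
python3 go.py 588.3 -278 65 82.6
```

```text
time: 54.37
ee_pos: [0.5885, -0.2781, 0.095]
tcp_rot: [180.0, 0.0, 82.6]
wrist_force: [-0.2, -0.9, -1.3]
opening: 0.0636
t 54.37 p [ 588.5 -278.1   95. ] rpy [180.    0.   82.6] F [-0.2 -0.9 -1.3] op 63.6 q6 72.0
shift cm [ 0.01 -0.02  3.  ] turn [0. 0. 0.] rows 0.7 0.0
```

```bash

python3 -m pendant '[[[0,-0.05,1.4,0,0,0,50],[0,-0.05,1.0,0,0,0,50],[0,0,0.3,0,0,0,50]]]' 
python3 go.py 588.3 -278 55 82.6
python3 -m pendant '[[[0,-0.05,0.6,0.003,0,0,50],[0,0,0.3,0,0,0,50]]]' 
python3 go.py 588.3 -278 36 82.6
```

```text
time: 54.62
ee_pos: [0.5884, -0.2769, 0.07]
tcp_rot: [179.8, 0.1, 82.7]
wrist_force: [0.4, 0.6, -1.0]
opening: 0.0634
t 54.62 p [ 588.4 -276.9   70. ] rpy [1.798e+02 1.000e-01 8.270e+01] F [ 0.4  0.6 -1. ] op 63.4 q6 72.0
shift cm [-0.11  0.    1.5 ] turn [0.003 0.001 0.002] rows 0.4 0.0
time: 54.78
ee_pos: [0.5883, -0.2766, 0.0627]
tcp_rot: [179.9, 0.1, 82.7]
wrist_force: [-6.3, 1.4, 16.6]
opening: 0.0631
t 54.78 p [ 588.3 -276.6   62.7] rpy [1.799e+02 1.000e-01 8.270e+01] F [-6.3  1.4 16.6] op 63.1 q6 72.0
shift cm [-0.13  0.02  2.67] turn [0.001 0.002 0.002] rows 0.7 0.0
```

```bash
python3 - <<'E'
from lib import *
o=bot.get_obs(); F=np.array(o["wrist_force"]);T=np.array(o["torque"]);print(F.round(2),T.round(3))
E
python3 -m pendant '[[[0,0,-0.6,0,0,0,50],[0,0,-0.4,0,0,0,50]]]' 
python3 ov.py c6 -2; python3 go.py 588.3 -278 36 82.6;python3 - <<'E'
from lib import *
o=bot.get_obs(); print(np.round(o["torque"],3))
E
```

```text
[-6.32  1.38 16.63] [ 0.475  1.805 -0.046]
time: 54.95
ee_pos: [0.5881, -0.2763, 0.0733]
tcp_rot: [180.0, 0.1, 82.7]
wrist_force: [0.9, 0.0, -0.0]
opening: 0.0638
t 55.05 p [ 588.5 -276.5   73.6] rpy [1.799e+02 1.000e-01 8.270e+01] F [ 0.2 -0.1 -1.5] op 63.4 q6 72.0
shift cm [-0.14 -0.01  3.76] turn [0.002 0.002 0.002] rows 0.9 0.0
[ 0.037 -0.022 -0.019]
```

View pics/c6.png

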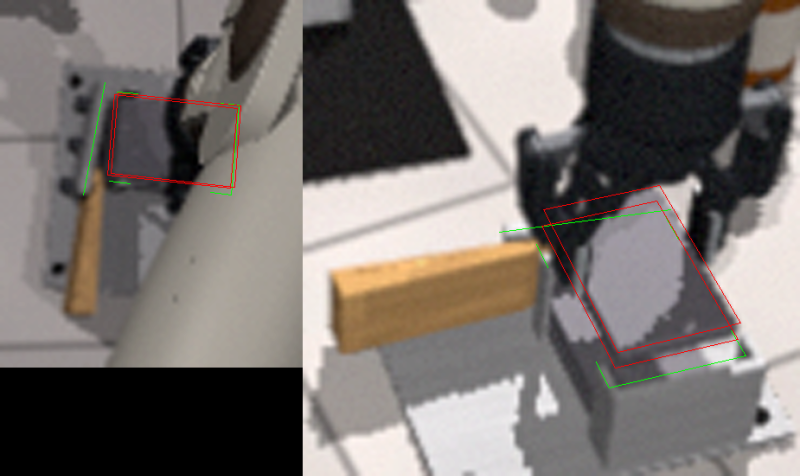

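```bash

python3 -m pendant '[[[-0.14,0.22,0.4,0.002,0.002,0.002,50],[0,0,0.5,0,0,0,50],[0,0,0.1,0,0,0,50]]]' 
python3 go.py 590.3 -278 50 82.6
python3 -c "
from lib import *
print(np.round(bot.get_obs()['torque'],3))"
python3 -m pendant '[[[0,0,0.4,0,0,0,50],[0,0,0.2,0,0,0,50]]]' 
python3 go.py 590.3 -278 36 82.6
python3 -c "
from lib import *
print(np.round(bot.get_obs()['torque'],3))"
```

```text
time: 55.3
ee_pos: [0.5913, -0.2786, 0.0636]
tcp_rot: [179.9, 0.0, 82.6]
wrist_force: [-0.9, 0.1, -1.6]
opening: 0.0633
t 55.3 p [ 591.3 -278.6   63.6] rpy [179.9   0.   82.6] F [-0.9  0.1 -1.6] op 63.3 q6 72.0
shift cm [ 0.04 -0.11  1.36] turn [0.001 0.    0.   ] rows 0.3 0.0
[ 0.017  0.024 -0.03 ]
time: 55.47
ee_pos: [0.5911, -0.2786, 0.0562]
tcp_rot: [180.0, -0.0, 82.6]
wrist_force: [-1.2, 0.4, -1.2]
opening: 0.0634
t 55.47 p [ 591.1 -278.6   56.2] rpy [180.   -0.   82.6] F [-1.2  0.4 -1.2] op 63.4 q6 72.0
shift cm [ 0.05 -0.09  2.02] turn [ 0. -0.  0.] rows 0.5 0.0
[ 0.052 -0.002 -0.011]
```

Inside the cheeks without contact. Continue down to the stack (expected release at TCP about 34).

```bash

python3 -m pendant '[[[0,-0.05,0.7,0,0,0,50],[0,0,0.4,0,0,0,50]]]' 
python3 go.py 590.3 -278 36 82.6
python3 -m pendant '[[[0,0,0.4,0,0,0,50],[0,0,0.2,0,0,0,50]]]' 
python3 go.py 590.3 -278 34 82.6
```

```text
time: 55.63
ee_pos: [0.5905, -0.2785, 0.044]
tcp_rot: [180.0, -0.0, 82.6]
wrist_force: [-0.6, 0.8, -1.5]
opening: 0.0635
t 55.63 p [ 590.5 -278.5   44. ] rpy [180.   -0.   82.6] F [-0.6  0.8 -1.5] op 63.5 q6 72.0
shift cm [ 0.05 -0.03  0.8 ] turn [ 0. -0.  0.] rows 0.2 0.0
time: 55.8
ee_pos: [0.59, -0.2783, 0.0362]
tcp_rot: [-179.9, -0.0, 82.6]
wrist_force: [0.3, -0.1, -0.4]
opening: 0.0635
t 55.8 p [ 590.  -278.3   36.2] rpy [-179.9   -0.    82.6] F [ 0.3 -0.1 -0.4] op 63.5 q6 72.0
shift cm [0.03 0.03 0.22] turn [-0.001 -0.001  0.   ] rows 0.1 0.0
```

```bash

python3 -m pendant '[[[0,0,0.2,0,0,0,50],[0,0,0,0,0,0,100],[0,0,0,0,0,0,100],[0,0,0,0,0,0,100],[0,0,-2,0,0,0,100]]]' 
python3 -m pendant '[[[0,0,-3,0,0,0,100],[0,0,-4,0,0,0,100],[0,0,-4,0,0,0,0],[1.5,-3.5,0,0,0,0,0],[1.5,-3.5,0,0,0,0,0]]]' 
python3 -m pendant '[[[1.5,-3.5,0,0,0,0,0],[1.5,-3.5,0,0,0,0,0],[0,0,0,0,0,0,0],[0,0,0,0,0,0,0]]]' 
python3 plates.py; python3 - <<'E'
from lib import *
u=[d["uv"] for d in bot.mark_of("side","wedge_butt")][:1]; m=[d["uv"] for d in bot.mark_of("side","wedge")][:1]
d=bot.masks_of("side","wedge"); print(u,m,[x["extent"] for x in d][:1])
f=lambda P:(lambda v:(np.array([[.9917,-.1288],[.1288,.9917]])@v).round(1))((np.array(P)[0,:2]*1000-[588,-280]))
if u: print("butt z.029",(onz("side",u,.029)*1000).round(1),f(onz("side",u,.029)))
if m: print("wedge org z.006",f(onz("side",m,.006)))
if d: b=d[0]["extent"];print("left edge mid",f(onz("side",[[b[0],u[0][1] if u else (b[1]+b[3])/2]],.029)))
E
python3 go.py 437 -199.5 60 82.6
```

```text
time: 56.22
ee_pos: [0.5882, -0.2774, 0.05]
tcp_rot: [-179.6, -0.1, 82.6]
wrist_force: [-0.0, 0.4, -1.2]
opening: 0.0855
time: 56.63
ee_pos: [0.5316, -0.2432, 0.1706]
tcp_rot: [179.7, 0.1, 82.6]
wrist_force: [-0.5, 0.1, -1.1]
opening: 0.0516
time: 56.97
ee_pos: [0.4609, -0.2012, 0.1749]
tcp_rot: [179.3, 0.2, 82.6]
wrist_force: [0.7, 0.0, 1.1]
opening: 0.0009
top 0.8 [372. 167.] rect [ 592.  -286.2   99.    65.2   85.9] n 387 p98/median 1.12
side 0.9 [345. 299.] rect [ 602.7 -251.8   91.6   71.3   87.5] n 817 p98/median 1.2
side 0.73 [351. 198.] rect [823.5  79.5 232.2  86.5  56.2] n 1220 p98/median 1.25
side 0.46 [333. 313.] rect [ 563.1 -255.8  197.1  183.1   -7.4] n 3306 p98/median 1.97
[[274.3, 298.4]] [[306.1, 300.0]] [[279.8, 282.3, 323.6, 306.0]]
butt z.029 [[ 445.4 -202.4   29. ]] [-151.4   58.6]
wedge org z.006 [-75.   53.2]
left edge mid [-139.3   55.2]
t 57.32 p [ 462.2 -202.1  173.4] rpy [1.795e+02 1.000e-01 8.260e+01] F [ 0.4 -0.4 -0.5] op -0.0 q6 74.0
shift cm [-0.04 -2.64 11.31] turn [ 0.01   0.003 -0.001] rows 2.8 0.1
```

```bash

python3 -m pendant '[[[0.03,-1.8,3,0.01,0.003,0,0],[0.03,-1.8,3,0,0,0,0],[0,0,3.5,0,0,0,0],[0,0,3.5,0,0,0,0],[0,0,1.5,0,0,0,0]]]' 
python3 -m pendant '[[[0,0,0,0,0,0,0]]]' 
python3 go.py 427.4 -196.6 22 82.6
```

```text
time: 57.73
ee_pos: [0.4305, -0.1993, 0.0261]
tcp_rot: [179.7, 0.1, 82.5]
wrist_force: [-0.6, 0.9, -1.2]
opening: -0.0002
time: 57.82
ee_pos: [0.4287, -0.1987, 0.0224]
tcp_rot: [180.0, -0.0, 82.5]
wrist_force: [-1.1, 0.1, 0.6]
opening: 0.0002
t 57.82 p [ 428.7 -198.7   22.4] rpy [180.   -0.   82.5] F [-1.1  0.1  0.6] op 0.2 q6 73.0
shift cm [ 0.19 -0.16  0.04] turn [ 0.001 -0.    -0.001] rows 0.1 0.0
```

```bash
cat > w.py <<'E'
from lib import *
o=bot.get_obs();e=np.array(o["ee_pos"])[:2]*1000-[588,-280];c=np.array([[.9917,-.1288],[.1288,.9917]])@e
F=np.array([[.9917,-.1288],[.1288,.9917]])@np.array(o["wrist_force"])[:2]
print("finger in carrier",c.round(1),"z",round(o["ee_pos"][2]*1000,1),"F carrier",F.round(1),"rpy",np.round(o["tcp_rot"],1))
E
python3 -m pendant '[[[0.1,0.8,0,0,0,0,0],[0,0.8,0,0,0,0,0],[0,0.8,0,0,0,0,0],[0,0.8,0,0,0,0,0]]]'; python3 w.py
python3 -m pendant '[[[0,0.8,0,0,0,0,0],[0,0.8,0,0,0,0,0],[0,0.8,0,0,0,0,0]]]'; python3 w.py
```

```text
time: 58.15
ee_pos: [0.4639, -0.2027, 0.0244]
tcp_rot: [180.0, -0.0, 82.5]
wrist_force: [-0.9, 1.2, -0.6]
opening: 0.0002
finger in carrier [-133.    60.7] z 24.4 F carrier [-1.   1.1] rpy [180.   -0.   82.5]
time: 58.4
ee_pos: [0.4926, -0.2067, 0.0269]
tcp_rot: [179.8, 0.0, 82.5]
wrist_force: [-1.4, 0.7, -1.1]
opening: 0.0003
finger in carrier [-104.    60.4] z 26.9 F carrier [-1.5  0.5] rpy [179.8   0.   82.5]
```

```bash

python3 -m pendant '[[[0,0.7,0.1,0,0,0,0],[0,0.5,0,0,0,0,0]]]'; python3 w.py
python3 -m pendant '[[[0,0.5,0.1,0,0,0,0],[0,0.4,0,0,0,0,0]]]'; python3 w.py
python3 -m pendant '[[[0,0.3,0,0,0,0,0]]]'; python3 w.py
```

```text
time: 58.57
ee_pos: [0.5066, -0.2089, 0.0262]
tcp_rot: [179.8, 0.1, 82.5]
wrist_force: [-4.0, -1.4, 1.0]
opening: -0.0
finger in carrier [-89.9  60.1] z 26.2 F carrier [-3.8 -1.9] rpy [1.798e+02 1.000e-01 8.250e+01]
time: 58.73
ee_pos: [0.5163, -0.2105, 0.0249]
tcp_rot: [179.8, 0.1, 82.5]
wrist_force: [-2.7, -0.8, -0.2]
opening: -0.0003
finger in carrier [-80.   59.7] z 24.9 F carrier [-2.5 -1.1] rpy [1.798e+02 1.000e-01 8.250e+01]
time: 58.82
ee_pos: [0.5195, -0.211, 0.0247]
tcp_rot: [179.9, 0.1, 82.5]
wrist_force: [-3.3, -1.0, 0.1]
opening: -0.0
finger in carrier [-76.8  59.6] z 24.7 F carrier [-3.2 -1.4] rpy [1.799e+02 1.000e-01 8.250e+01]
```

```bash

python3 -m pendant '[[[0,0.4,0,0,0,0,0],[0,0.3,0,0,0,0,0]]]'; python3 w.py
python3 -m pendant '[[[0,0.4,0,0,0,0,0]]]'; python3 w.py
python3 -m pendant '[[[0,0.4,0,0,0,0,0]]]'; python3 w.py
```

```text
time: 58.98
ee_pos: [0.5263, -0.2122, 0.0244]
tcp_rot: [180.0, 0.2, 82.5]
wrist_force: [-6.0, -2.0, 0.1]
opening: -0.0002
finger in carrier [-69.9  59.3] z 24.4 F carrier [-5.7 -2.7] rpy [180.    0.2  82.5]
time: 59.07
ee_pos: [0.5283, -0.2126, 0.0241]
tcp_rot: [-179.8, 0.2, 82.4]
wrist_force: [-31.3, 1.4, 16.5]
opening: -0.0001
finger in carrier [-67.9  59.1] z 24.1 F carrier [-31.2  -2.6] rpy [-179.8    0.2   82.4]
time: 59.15
ee_pos: [0.5282, -0.2126, 0.0239]
tcp_rot: [-179.3, 0.2, 82.4]
wrist_force: [-35.6, 4.0, 21.0]
opening: -0.0004
finger in carrier [-68.   59.1] z 23.9 F carrier [-35.8  -0.6] rpy [-179.3    0.2   82.4]
```

```bash

python3 -m pendant '[[[0,-1,0,0,0,0,0],[0,-2,0,0,0,0,0],[0,-2,0,0,0,0,0],[0,-1,-3,0,0,0,0],[0,0,-4,0,0,0,0]]]'
python3 -m pendant '[[[2,-2,-4,0,0,0,0],[3,-2,-2,0,0,0,0],[3,-2,0,0,0,0,0],[3,-1,0,0,0,0,0],[3,0,0,0,0,0,0]]]'
python3 w.py; python3 plates.py; python3 - <<'E'
from lib import *
u=bot.mark_of("side","wedge_butt");m=bot.mark_of("side","wedge")
A=np.array([[.9917,-.1288],[.1288,.9917]]);f=lambda uv,z:(A@(onz("side",[uv],z)[0,:2]*1000-[588,-280])).round(1)
print([f(d["uv"],.029) for d in u][:1],[f(d["uv"],.006) for d in m][:1])
t=bot.camera("top")[:,:,::-1];s=bot.camera("side")[:,:,::-1]
k=[cv2.convertScaleAbs(cv2.resize(i,None,fx=5,fy=5,interpolation=cv2.INTER_CUBIC),alpha=1.6) for i in(t[140:215,340:400],s[262:342,285:385])]
k[0]=cv2.copyMakeBorder(k[0],0,25,0,0,cv2.BORDER_CONSTANT); cv2.imwrite("pics/end.png",np.hstack(k))
E
```

```text
time: 59.57
ee_pos: [0.4645, -0.2017, 0.0885]
tcp_rot: [-178.6, -0.2, 82.4]
wrist_force: [1.1, -1.1, 0.3]
opening: 0.0001
time: 59.98
ee_pos: [0.4203, -0.0572, 0.157]
tcp_rot: [-179.7, -0.2, 82.0]
wrist_force: [1.0, 0.0, 0.1]
opening: 0.0002
finger in carrier [-195.   199.3] z 157.0 F carrier [1.  0.2] rpy [-179.7   -0.2   82. ]
side 0.91 [345. 299.] rect [ 604.6 -254.1   89.5   73.4   82.5] n 838 p98/median 1.16
[array([-58.1,  59.5])] [array([ 4., 45.])]
```

View pics/end.png

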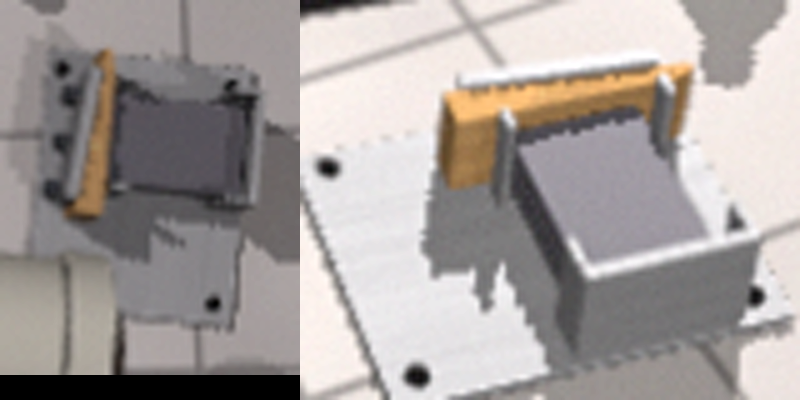

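```bash
python3 -c "
from workcell import bot
print(bot.job_done(), bot.get_obs()['time'])"
```

```text
the job is handed in; nothing more can be done
the job is handed in; nothing more can be done
```

The job is handed in, at about 60 s of robot time. There were three grey plates (a, b and c). Each was turned wells down at the ramp and stacked in the carrier, and the wedge was then driven until it jammed. The red and yellow look-alikes and the bystanders were left alone.

**Last checks:**
- **Wedge:** it stopped against a 31–36 N push, above the 8–20 N you gave. After I backed off, its middle measured about +2 to +4 mm from the carrier's middle, and nothing was touching it. I could not measure the 5 N jam force directly.
- **Stack:** the last picture shows the top plate plain side up between the cheeks, with the wedge fully in along the rail. It lies closer to the −x cheek, by my estimate about 4 mm off centre. The final top view did not detect the stack, so this rests on the side view and the picture. The two plates underneath are hidden and were judged only from how they were placed.

**What went wrong on the way:**
- The second plate caught on the wedge's top and tilted in the grip, pushing the wrist force to about 51 N. I set it back on the mat and gripped it again.
- One grasp of the third plate closed above it and was repeated. That plate also touched a cheek top once on the way in, at about 17 N, and went in after a 2 mm shift.
- The detector missed the third plate on the ramp once. A picture showed it standing there correctly.

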